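# Close the filled spice grinder and hang up the funnel

## Task

The spice grinder has been filled: first lift the orange funnel out of its mouth and hang it by its loop handle on the hook stand. Then put the steel lid on the grinder and press it down all round against its stiff seal until you feel it come home level on the steel collar, whose height differs each time; finish with a firm push of about 20 to 30 N, and never press with more than 40 N. Leave the other things where they are.

Things in the scene. Friction and masses are not known exactly. Their poses are not given: they have to be found in the camera images.
- grinder: Stainless steel spice grinder, fixed on the board: upright cylinder 96 mm in diameter (foot 104 mm), 120 mm tall. Origin: centre of its foot, z up.
- mouth (a point): Centre of the grinder's round mouth, 48 mm wide, in the plane of its flat rim, 120 mm above the grinder's origin; axes as the grinder's. The cup is 50 mm deep. Round the rim's edge a steel collar (radius 41 to 47 mm) stands 0 to 9 mm above this plane, jammed at a height that is not measured: on it the lid's disc comes home, so the seated lid's origin is 5 to 14 mm below this point.
- seal_left (a joint): Left half of the black rubber seal, a half ring (radius 34 to 40 mm) on the rim, at the mouth's +y side. 0 = up, 12 mm above the mouth's plane; grows (m) as it is pushed down by the lid, until the lid meets the collar, at 0.003 to 0.012. It stays where it is left. The halves move separately, one is stiffer: about 4 to 10 N each, pressed slowly through the lid.
- seal_right (a joint): Right half of the seal, to the -y side of the mouth's axes; as seal_left.
- funnel: Orange plastic funnel, 90 g, at first upright in the mouth, origin 46 mm below it. Origin: centre of the lower end, z up. Spout 20 mm wide to z = 24 mm, neck 41 mm wide to z = 46, then a straight collar 62 mm wide to z = 90, its shoulder on the rim (grip it along y). A loop handle of 7 mm bar stands out along +x to x = 67, z = 60 to 121; opening: x = 36 to 60, z = 68 to 113 mm.
- funnel_loop (a point): Middle of the opening of the funnel's loop handle (funnel frame x = 48, y = 0, z = 90.5 mm).
- lid: Round lid, 160 g: from below a black plug (40 mm wide, tapered foot, 14 mm high) that enters the mouth loosely, a steel disc 94 mm wide (z = 14 to 22 mm), and an upright round black knob 26 mm wide (z = 22 to 52 mm) to grip. Origin: centre of the plug's underside, z up. It starts on the table on its plug. 
- lid_knob (a point): Centre of the top of the lid's knob.
- hook: Dark steel hook stand, fixed on the table: round foot 100 mm in diameter, 12 mm thick, post 16 mm in diameter and 220 mm tall, and a level round bar 8 mm thick whose axis is 200 mm above the table; the bar runs from the post along the stand's -x for 98 mm, then turns up. Origin: centre of the foot.
- hook_seat (a point): Top of the hook's level bar, 60 mm from the post's axis (stand frame x = -60, z = 204 mm).
- hook_tip (a point): Centre of the rounded end of the hook's upturned tip (stand frame x = -114, z = 222 mm, radius 4 mm).
- dish: White ceramic dish, 94 mm in diameter, 34 mm tall, on the table beside the lid (the two change places); a bystander. Origin: centre of the underside.
- pestle: Short wooden pestle standing on its thick end on the board, 112 mm tall, 44 mm in diameter; a bystander.
- jar: Small amber glass jar on the board, 54 mm in diameter, 85 mm tall; a bystander.
- tin: Tin can on the table, 60 mm in diameter, 75 mm tall; a bystander.
Things that resemble listed ones, but are neither listed nor needed, are in the scene too. Leave any blue look-alike of the lid alone.

How it is judged (in metres and radians):
On the way, in this order (a step that is already met when the one before it is completed fails the run):
1. the funnel hangs by its loop on the hook, let go (contact force between funnel and hook above 0.3 N and distance between funnel_loop and hook_seat below 0.055 m and height (world z) of funnel above 0.05 m and contact force between the fingers and funnel below 0.05 N), for 0.2 s.
2. the lid is pushed level against the collar with 16 to 40 N (value of joint each of seal_left, seal_right above 0.0015 m and horizontal distance between lid and mouth below 0.006 m and z of lid in the frame of mouth below -0.003 m and angle between lid's own z axis and vertical below 0.015 rad and contact force between lid and grinder above 16 N), for 0.02 s.
At the end, for the whole second after the job is handed in: The funnel hangs still (under 30 mm/s) by its loop on the hook, released. The lid, proved home by the push, lies still (under 10 mm/s) on the grinder, centred within 6 mm, level within 0.015 rad, its origin over 3 mm below the mouth, both halves of the seal pushed down (all of step 1 and value of joint each of seal_left, seal_right above 0.0015 m and horizontal distance between lid and mouth below 0.006 m and z of lid in the frame of mouth below -0.003 m and angle between lid's own z axis and vertical below 0.015 rad and linear speed of funnel below 0.03 m/s and linear speed of lid below 0.01 m/s); the robot touches nothing.
It fails at once if the lid is pressed on the grinder with more than 40 N (contact force between lid and grinder above 40 N).
It fails at once if a bystander is moved by more than 30 mm (distance of any of dish, pestle, jar, tin from where it was at the start of the episode above 0.03 m).
It also fails if it takes over 72 s, if anything falls off the work surface, if the arm or the gripper's body presses on something with over 40 N, if the wrist force passes 120 N, or if a joint passes its speed limit or range.

## Robot

A 6-joint arm with a two-finger parallel gripper is mounted at the origin on the work surface. World frame = base frame: x ahead of the robot, y to its left, z up, the work surface at z = 0. Lengths are in mm, angles in rad, forces in N, time in s.
With the tool pointing down it reaches from about 275 to 1000 mm from the base axis. Payload 8.4 kg.
Tool frame: the origin (TCP) lies at the very end of the fingers, on their centre line; the grasp point (between the pads) lies 19 mm behind it; z points along the fingers, y is the direction in which the jaws open and shut (so a half turn about z gives the same grasp; the last joint's range is limited). The gripper opens to 85 mm and grips with 20 to 120 N. Pads are 22 mm wide; open, the fingers measure 114 mm over their backs; the gripper's body (76 mm by 85 mm) begins 54 mm behind the grasp point. The pads swing forward as they close: fully open they stand 13 mm farther back than shut.
Start: joints at [1.235, 0.353, 1.633, -0, 1.155, -0.002], TCP at [204.771, 590.505, 202.181] pointing down, gripper open.
Joint ranges: [-2.63, 2.63], [-0.92, 2.1], [0.06, 2.66], [-1.3, 4.44], [0, 2.69], [-3.02, 3.02]. Speed limits (rad/s): [2.22, 2.22, 2.79, 3.14, 3.14, 3.14].

## Interface

Orientations are given as [roll, pitch, yaw] about the fixed x, y, z axes, in that order (R = Rz(yaw) Ry(pitch) Rx(roll)).
In Python, from rig import r gives the robot as it stands.
- The arm moves only by the tool move_arm, never from a script. Its argument "increments" is a list of rows, each an object of numbers: "tx", "ty", "tz": the shift along the tool's x, y, z in cm; "rx", "ry", "rz": the turn, a rotation vector about the tool's x, y, z in degrees; "gripper": the gripper's target within -1 to 1 (fully open at 1, half-way at 0, shut at -1). A call has 1 to 12 rows; each row shifts and turns the commanded pose from where the row before left it, along the tool's axes as they then stand; what a row does not reach is not made up. A row lasts 1/10 s, in which the tool goes at most 50 mm and 8.59 degrees, less where a joint would pass 70% of its speed; a pose out of reach is approached as far as the arm can. A call is refused whole if a number of a shift passes 5 or a number of a turn 8.59, either way. A call with a gripper value outside its range is refused whole. The fingers move at their own pace and stop on an object; "squeeze" is the grip in N (left out, the last holds). Time passes only in rows, so rows that do not move let the fingers close. It gives the time, the measured TCP pose, the force and the opening at its end, in the units of the state.
- r.sense(): the state, without advancing time (a new reading comes with each control period).
- r.grab_frame(name): name is "scene" or "top" or "wrist"; returns (picture, depth): 400x640x3 uint8, red, green, blue; 400x640 float32, mm along the optical axis (not along the pixel's ray), 0 where there is no reading.
- r.camera_model(name): a dict with "fx", "fy", "cx", "cy" (pixels), "R" (3x3) and "t" (3): a world point X has camera coordinates R X + t; the wrist camera has in their place "hand_eye" (4x4, takes a point from camera to tool coordinates, whose origin is the TCP and whose axes are the flange's). Camera axes: x right, y down, z forward; pixel columns grow to the right and rows downward; lengths in mm; the calibration is good to about 2 mm. A picture is of the moment at which its call begins: read the wrist's pose just before it. camera_model takes no time and is no camera call.
- r.sign_off(): hands the job in, once; it reports no verdict.
Trained networks look in the newest picture that a camera, given by its name, has taken for a name from the list of things; names that differ only in an ending like _2 or _b are one class to them, and where a whole thing is asked for, a point or a joint stands for the part that bears it (a point fixed in the world has none). Each returns a list of dicts, best first, with "confidence" (0 to 1); they miss things now and then, are a little off and sometimes report something else, mostly with a low value. They report only what shows in the picture. A call takes as long as a camera call. They do not tell look-alikes from the thing itself.
- r.cut_out(query, camera): "mask" (400x640 bool, what is visible of it) and "bbox" ([left, top, right, bottom] in pixels, round what is visible of it).
- r.place_of(query, camera): "location" ([row, column] in pixels: a listed point, or the origin of a listed thing).
The state is a dict: "clock": time; "qpos": joint angles; "qvel": joint speeds; "joint_efforts": joint torques, N m; "eef_pos": TCP position; "tcp_rot": TCP orientation; "contact_force": force on the tool from outside, world axes, zero at the start; "wrist_torque": the same for the moment, N m; "opening": opening from 0.0 (shut) to 1.0 (fully open).
Only numpy, scipy, OpenCV 4.12 (cv2) and the standard library are available. Lean on these libraries where they do the work, as an engineer would, in place of code of your own. Each camera call takes 0.05 s, during which the arm holds its last target. There are 200 camera calls.

## Working session

There is one attempt and no reset: what is moved stays moved. The work goes in short steps, Python scripts to look and compute and a tool call to move; the robot and the scene stay as the last step left them, time stands still between calls to the robot, and variables do not carry over. Pictures are saved under pics/ and viewed, about 8 in all and at most 12, crops included, and the job is handed in when it is done.

Besides the shell and the picture viewer there is one more tool, called after "Emit:" in YAML: its name, and indented under it one key for each argument. move_arm: Moves the arm, as the interface text tells. Its arguments: {"type":"object","properties":{"increments":{"type":"array","items":{"type":"object","properties":{"tx":{"type":"number"},"ty":{"type":"number"},"tz":{"type":"number"},"rx":{"type":"number"},"ry":{"type":"number"},"rz":{"type":"number"},"gripper":{"type":"number"}}}},"squeeze":{"type":"number"}},"required":["increments"]}

```bash
mkdir -p pics; ls; cat > h.py <<'E'
from rig import r
import numpy as np, cv2
from scipy.spatial.transform import Rotation as Ro
def snap(cam,fn=None):
    s=r.sense(); im,d=r.grab_frame(cam)
    if fn: cv2.imwrite('pics/'+fn,im[:,:,::-1])
    return s,im,d
def world(cam,s,d,mask=None):
    m=r.camera_model(cam)
    v,u=np.nonzero((d>0) if mask is None else (mask&(d>0)))
    z=d[v,u]; P=np.stack([(u-m['cx'])/m['fx']*z,(v-m['cy'])/m['fy']*z,z],1)
    if cam=='wrist':
        H=np.array(m['hand_eye']); P=P@H[:3,:3].T+H[:3,3]
        return P@Ro.from_euler('xyz',s['tcp_rot']).as_matrix().T+np.array(s['eef_pos'])
    R=np.array(m['R']);t=np.array(m['t']); return (P-t)@R
E
python3 - <<'E'
from h import *
s,im,d=snap('scene','scene.png'); 
print({k:np.round(v,3) for k,v in s.items()})
for q in ['grinder','funnel','lid','hook','dish','pestle','jar','tin']:
    for c in r.cut_out(q,'scene')[:3]:
        P=world('scene',s,d,c['mask'])
        print(q,round(c['confidence'],2),c['bbox'],np.round(np.percentile(P,[2,50,98],axis=0)).tolist() if len(P) else None)
s,im,d=snap('top','top.png')
for q in ['grinder','funnel','lid','hook','dish','pestle','jar','tin']:
    for c in r.cut_out(q,'top')[:3]:
        P=world('top',s,d,c['mask'])
        print(q,round(c['confidence'],2),c['bbox'],np.round(np.percentile(P,[2,50,98],axis=0)).tolist() if len(P) else None)
E
```

```text
pics
{'clock': np.float64(0.0), 'qpos': array([ 1.235,  0.354,  1.634, -0.   ,  1.155, -0.002]), 'qvel': array([-0.001,  0.001, -0.001,  0.002,  0.001, -0.001]), 'joint_efforts': array([ 0.0000e+00, -6.0525e+01, -3.4207e+01, -0.0000e+00,  9.0000e-03,
        0.0000e+00]), 'eef_pos': array([204.61 , 589.981, 201.431]), 'tcp_rot': array([-3.14 ,  0.   ,  2.808]), 'contact_force': array([-0.123, -0.811, -0.548]), 'wrist_torque': array([ 0.022, -0.011,  0.005]), 'opening': np.float64(1.001)}
grinder 0.79 [286.4, 186.3, 324.4, 242.1] [[527.0, -55.0, 27.0], [585.0, -1.0, 103.0], [597.0, 37.0, 155.0]]
grinder 0.53 [169.5, 211.5, 205.7, 240.9] [[559.0, -366.0, 3.0], [610.0, -318.0, 23.0], [646.0, -280.0, 53.0]]
funnel 0.65 [294.6, 159.3, 315.9, 205.2] [[491.0, -48.0, 139.0], [531.0, -16.0, 169.0], [578.0, 18.0, 211.0]]
lid 0.89 [137.6, 251.1, 176.2, 285.6] [[707.0, -377.0, 16.0], [755.0, -330.0, 23.0], [791.0, -293.0, 53.0]]
lid 0.81 [165.3, 209.6, 202.2, 237.1] [[562.0, -365.0, 17.0], [610.0, -318.0, 23.0], [646.0, -280.0, 54.0]]
hook 0.66 [422.9, 156.8, 468.6, 261.7] [[246.0, 303.0, -0.0],
[... 1170 characters left out ...]
.0, 234.0, 5.0], [686.0, 258.0, 73.0], [718.0, 287.0, 79.0]]
hook 0.65 [309.1, 198.0, 347.3, 242.0] [[498.0, -53.0, 32.0], [525.0, -0.0, 145.0], [591.0, 36.0, 156.0]]
hook 0.55 [179.8, 214.2, 221.6, 267.1] [[426.0, 302.0, 2.0], [522.0, 344.0, 12.0], [574.0, 390.0, 219.0]]
pestle 0.48 [265.9, 170.6, 281.2, 187.4] [[643.0, 125.0, 32.0], [655.0, 141.0, 73.0], [674.0, 163.0, 136.0]]
pestle 0.3 [180.9, 216.4, 220.0, 270.2] [[429.0, 302.0, 5.0], [522.0, 343.0, 12.0], [572.0, 388.0, 218.0]]
jar 0.86 [351.6, 239.1, 371.9, 262.3] [[434.0, -130.0, 28.0], [457.0, -105.0, 105.0], [481.0, -83.0, 111.0]]
tin 0.6 [218.7, 159.3, 246.3, 183.4] [[663.0, 234.0, 0.0], [686.0, 258.0, 73.0], [716.0, 293.0, 79.0]]
```

```bash
python3 - <<'E'
import cv2,numpy as np
a=cv2.imread('pics/top.png')[130:290,160:470];b=cv2.imread('pics/scene.png')[140:320,120:490]
a=cv2.resize(a,(600,300),interpolation=cv2.INTER_CUBIC);b=cv2.resize(b,(600,292),interpolation=cv2.INTER_CUBIC)
cv2.imwrite('pics/c1.png',np.vstack([a,b]))
E
```

```text
(no output)
```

View pics/c1.png

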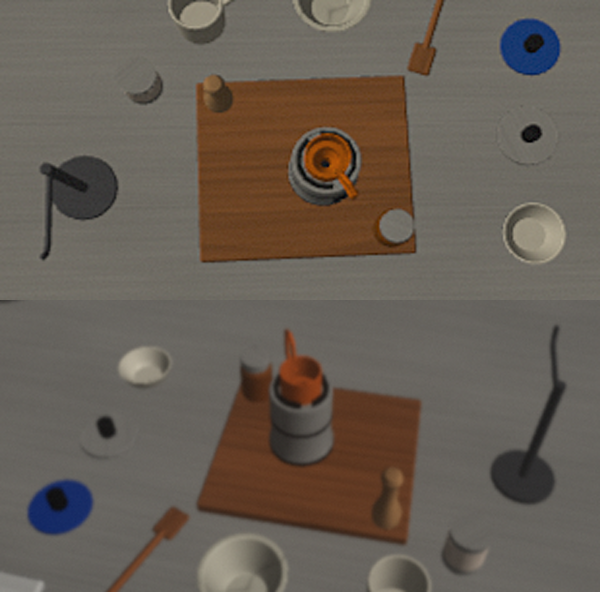

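```bash
python3 - <<'E'
from h import *
for cam in ['top','scene']:
    s,im,d=snap(cam); P=world(cam,s,d)
    near=lambda c,R:np.hypot(P[:,0]-c[0],P[:,1]-c[1])<R
    st=lambda Q:(len(Q),np.round(np.percentile(Q,[3,50,97],axis=0)).tolist()) if len(Q) else None
    F=P[near((550,-10),80)]
    print(cam,'board',np.median(P[near((600,80),25)][:,2]))
    L=F[F[:,2]>190]; print('loop high',st(L))
    C=F[(F[:,2]>172)&(F[:,2]<187)]; print('collar rim',st(C))
    C=F[(F[:,2]>134)&(F[:,2]<156)]; print('mouth-level',st(C))
    if len(C)>5:
        (c,_,_)=cv2.minAreaRect(C[:,:2].astype(np.float32)); print(cv2.minEnclosingCircle(C[:,:2].astype(np.float32)))
    H=P[(P[:,1]>250)&(P[:,1]<460)&(P[:,0]<650)&(P[:,0]>300)]
    B=H[(H[:,2]>185)&(H[:,2]<230)]; print('bar',st(B))
    if len(B)>5:
        print(np.round(B[np.argsort(B[:,0])][::max(1,len(B)//14)]).tolist())
    f=H[(H[:,2]>7)&(H[:,2]<17)]; print('foot',st(f),cv2.minEnclosingCircle(f[:,:2].astype(np.float32)))
    K=P[near((606,-321),60)&(P[:,2]>44)]; print('knob',st(K), K[:,:2].mean(0))
    K=P[near((606,-321),60)&(P[:,2]>12)&(P[:,2]<30)]; print('disc',st(K), cv2.minEnclosingCircle(K[:,:2].astype(np.float32)))
for cam in ['top','scene']:
  s,im,d=snap(cam)
  for q in ['funnel_loop','hook_seat','hook_tip','lid_knob','mouth']:
    print(cam,q,[(round(x['confidence'],2),np.round(x['location']).tolist()) for x in r.place_of(q,cam)[:2]])
m=r.camera_model('top');print(m)
print(r.camera_model('wrist'))
E
```

```text
top board 21.283688019310368
loop high (45, [[492.0, -46.0, 197.0], [506.0, -37.0, 211.0], [521.0, -26.0, 215.0]])
collar rim (102, [[518.0, -40.0, 174.0], [555.0, -10.0, 184.0], [578.0, 19.0, 187.0]])
mouth-level (680, [[505.0, -53.0, 138.0], [548.0, -6.0, 146.0], [590.0, 32.0, 155.0]])
((547.9437255859375, -10.582435607910156), 47.844482421875)
bar (211, [[416.0, 340.0, 194.0], [488.0, 345.0, 203.0], [533.0, 352.0, 222.0]])
[[414.0, 348.0, 224.0], [421.0, 343.0, 210.0], [433.0, 344.0, 206.0], [446.0, 345.0, 204.0], [458.0, 346.0, 202.0], [470.0, 342.0, 199.0], [480.0, 344.0, 203.0], [488.0, 350.0, 200.0], [498.0, 351.0, 198.0], [507.0, 348.0, 203.0], [518.0, 345.0, 198.0], [523.0, 341.0, 193.0], [527.0, 342.0, 218.0], [532.0, 340.0, 188.0], [535.0, 353.0, 215.0]]
foot (760, [[484.0, 303.0, 8.0], [525.0, 341.0, 11.0], [572.0, 387.0, 16.0]]) ((509.9157409667969, 358.46636962890625), 133.20849609375)
knob (66, [[591.0, -334.0, 47.0], [602.0, -322.0, 51.0], [614.0, -311.0, 57.0]]) [ 602.4549167  -322.47236576]
disc (699, [[561.0, -363.0, 17.0], [600.0, -320.0, 22.0], [644.0, -282.0, 27
[... 1782 characters left out ...]
2974905, 'cy': 201.77616247311602, 'R': array([[-0.01369652, -0.99953521,  0.02723544],
       [-0.98369979,  0.0085854 , -0.17961354],
       [ 0.17929623, -0.02925157, -0.98336016]]), 't': array([  11.64083281,  599.51440118, 1237.46486761])}
{'fx': 307.3149901871112, 'fy': 307.3149901871112, 'cx': 317.4440343850711, 'cy': 199.20276736799343, 'hand_eye': array([[ 5.56697725e-04, -9.49564905e-01, -3.13570058e-01,
         8.05114709e+01],
       [ 9.99999839e-01,  4.94432441e-04,  2.78093967e-04,
         1.40844838e-01],
       [-1.09029062e-04, -3.13570162e-01,  9.49565027e-01,
        -1.71269248e+02],
       [ 0.00000000e+00,  0.00000000e+00,  0.00000000e+00,
         1.00000000e+00]])}
```

Emit:
move_arm:
  increments:
    - {"tz": -3.5,"gripper": 1}
    - {"tz": -3.5}
    - {"tx": -3.7,"ty": -3.25}
    - {"tx": -3.7,"ty": -3.25}
    - {"tx": -3.7,"ty": -3.25}
    - {"tx": -3.7,"ty": -3.25}
    - {"tx": -3.7,"ty": -3.25}
    - {"tx": -3.7,"ty": -3.25}
    - {"tx": -3.7,"ty": -3.25}
    - {"tx": -3.7,"ty": -3.25}
    - {"tx": -3.7,"ty": -3.25}
    - {"tx": -3.7,"ty": -3.25}

```text
invalid input
```

Emit:
move_arm:
  increments:
    - {"tx": -3.7,"ty": -3.25}
    - {"tx": -3.7,"ty": -3.25}
    - {"tx": -3.7,"ty": -3.25}
    - {"tx": -3.7,"ty": -3.25}
    - {"rz": 8.5}
    - {"rz": 8.5}
    - {"rz": 8.5}
    - {"rz": 8.5}
    - {"rz": 8.5}
    - {"rz": 8.5}
    - {"rz": 8.5}
    - {"rz": 8.5}

```text
invalid input
```

Emit:
move_arm:
  increments:
    - {"rz": 8.5}
    - {"rz": 8.5}
    - {"rz": 8.5}
    - {"rz": 8.5}
    - {"rz": 8.5}
    - {"rz": 8.5}
    - {"rz": 8.5}
    - {}
    - {}

```text
invalid input
```

```bash
cat > look.py <<'E'
from h import *
s,im,d=snap('wrist','w1.png'); P=world('wrist',s,d)
print(s['clock'],np.round(s['eef_pos'],1),np.round(np.degrees(s['tcp_rot']),1))
F=P[np.hypot(P[:,0]-548,P[:,1]+10)<85]
a=F[(F[:,2]>150)]
st=lambda Q:(len(Q),np.round(np.percentile(Q,[1,50,99],axis=0)).tolist()) if len(Q) else None
T=F[(F[:,2]>182)&(F[:,2]<190)&(np.hypot(F[:,0]-548,F[:,1]+10)<36)]; print('rim',st(T),cv2.minEnclosingCircle(T[:,:2].astype(np.float32)))
L=F[F[:,2]>196]; print('loop',st(L),L.mean(0) if len(L) else 0)
b,e=np.histogram(F[:,2],bins=np.arange(16,224,4)); print([(int(x),int(n)) for n,x in zip(b,e) if n>150])
for z in (132,140,148,154):
    C=F[abs(F[:,2]-z)<4]
    if len(C)>20:print(z,cv2.minEnclosingCircle(C[:,:2].astype(np.float32)))
E
python3 look.py
```

```text
1.6 [204.8 590.5 202.2] [180.    0.  160.9]
rim None ((0.0, 0.0), 0.0)
loop None 0
[]
```

View pics/w1.png

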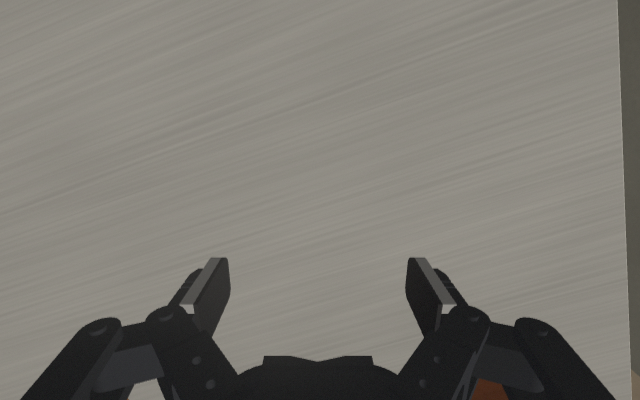

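The picture shows only bare table and the open fingers, because all three moves were refused. I'll retry with every field filled in.

Emit:
move_arm:
  increments:
    - {"tx": 0,"ty": 0,"tz": -3.5,"rx": 0,"ry": 0,"rz": 0,"gripper": 1}
    - {"tx": 0,"ty": 0,"tz": -3.5,"rx": 0,"ry": 0,"rz": 0,"gripper": 1}
  squeeze: 40

```text
clock: 1.85
eef_pos: [204.5, 589.7, 272.0]
tcp_rot: [-3.139, -0.0, 2.808]
contact_force: [0.3, -0.2, 1.1]
opening: 1.001
```

Emit:
move_arm:
  increments:
    - {"tx": -3.7,"ty": -3.25}
    - {"tx": -3.7,"ty": -3.25}
    - {"tx": -3.7,"ty": -3.25}
    - {"tx": -3.7,"ty": -3.25}
    - {"tx": -3.7,"ty": -3.25}
    - {"tx": -3.7,"ty": -3.25}
    - {"tx": -3.7,"ty": -3.25}
    - {"tx": -3.7,"ty": -3.25}
    - {"tx": -3.7,"ty": -3.25}
    - {"tx": -3.7,"ty": -3.25}
    - {"tx": -3.7,"ty": -3.25}
    - {"tx": -3.7,"ty": -3.25}
  squeeze: 40

```text
invalid input
```

Emit:
move_arm:
  increments:
    - {"tx": -3.7,"ty": -3.25,"tz": 0,"rx": 0,"ry": 0,"rz": 0}

```text
invalid input
```

Emit:
move_arm:
  increments:
    - {"tx": -3.7,"ty": -3.25,"gripper": 1}

```text
invalid input
```

Emit:
move_arm:
  increments:
    - {"tx": -3.7,"ty": -3.25,"tz": 0,"rx": 0,"ry": 0,"rz": 0,"gripper": 1}

```text
clock: 1.95
eef_pos: [228.8, 553.2, 277.1]
tcp_rot: [3.132, -0.001, 2.811]
contact_force: [2.8, 0.7, 0.7]
opening: 1.002
```

Emit:
move_arm:
  increments:
    - {"tx": -3.7,"ty": -3.25,"tz": 0,"rx": 0,"ry": 0,"rz": 0,"gripper": 1}
    - {"tx": -3.7,"ty": -3.25,"tz": 0,"rx": 0,"ry": 0,"rz": 0,"gripper": 1}
    - {"tx": -3.7,"ty": -3.25,"tz": 0,"rx": 0,"ry": 0,"rz": 0,"gripper": 1}
    - {"tx": -3.7,"ty": -3.25,"tz": 0,"rx": 0,"ry": 0,"rz": 0,"gripper": 1}
    - {"tx": -3.7,"ty": -3.25,"tz": 0,"rx": 0,"ry": 0,"rz": 0,"gripper": 1}
    - {"tx": -3.7,"ty": -3.25,"tz": 0,"rx": 0,"ry": 0,"rz": 0,"gripper": 1}
    - {"tx": -3.7,"ty": -3.25,"tz": 0,"rx": 0,"ry": 0,"rz": 0,"gripper": 1}
    - {"tx": -3.7,"ty": -3.25,"tz": 0,"rx": 0,"ry": 0,"rz": 0,"gripper": 1}
    - {"tx": -3.7,"ty": -3.25,"tz": 0,"rx": 0,"ry": 0,"rz": 0,"gripper": 1}
    - {"tx": -3.7,"ty": -3.25,"tz": 0,"rx": 0,"ry": 0,"rz": 0,"gripper": 1}
    - {"tx": -3.7,"ty": -3.25,"tz": 0,"rx": 0,"ry": 0,"rz": 0,"gripper": 1}
    - {"tx": -3.7,"ty": -3.25,"tz": 0,"rx": 0,"ry": 0,"rz": 0,"gripper": 1}

```text
clock: 3.15
eef_pos: [521.5, 31.7, 272.5]
tcp_rot: [3.141, 0.001, 2.808]
contact_force: [0.6, 0.6, 1.3]
opening: 0.998
```

Emit:
move_arm:
  increments:
    - {"tx": -3.7,"ty": -3.25,"tz": 0,"rx": 0,"ry": 0,"rz": 0,"gripper": 1}
    - {"tx": 0,"ty": 0,"tz": 0,"rx": 0,"ry": 0,"rz": 8.5,"gripper": 1}
    - {"tx": 0,"ty": 0,"tz": 0,"rx": 0,"ry": 0,"rz": 8.5,"gripper": 1}
    - {"tx": 0,"ty": 0,"tz": 0,"rx": 0,"ry": 0,"rz": 8.5,"gripper": 1}
    - {"tx": 0,"ty": 0,"tz": 0,"rx": 0,"ry": 0,"rz": 8.5,"gripper": 1}
    - {"tx": 0,"ty": 0,"tz": 0,"rx": 0,"ry": 0,"rz": 8.5,"gripper": 1}
    - {"tx": 0,"ty": 0,"tz": 0,"rx": 0,"ry": 0,"rz": 8.5,"gripper": 1}
    - {"tx": 0,"ty": 0,"tz": 0,"rx": 0,"ry": 0,"rz": 8.5,"gripper": 1}
    - {"tx": 0,"ty": 0,"tz": 0,"rx": 0,"ry": 0,"rz": 8.5,"gripper": 1}
    - {"tx": 0,"ty": 0,"tz": 0,"rx": 0,"ry": 0,"rz": 8.5,"gripper": 1}
    - {"tx": 0,"ty": 0,"tz": 0,"rx": 0,"ry": 0,"rz": 8.5,"gripper": 1}
    - {"tx": 0,"ty": 0,"tz": 0,"rx": 0,"ry": 0,"rz": 8.5,"gripper": 1}

```text
clock: 4.35
eef_pos: [545.1, -9.1, 272.2]
tcp_rot: [3.142, -0.0, 1.17]
contact_force: [0.5, -0.3, -1.1]
opening: 1.002
```

Emit:
move_arm:
  increments:
    - {"tx": 0,"ty": 0,"tz": 0,"rx": 0,"ry": 0,"rz": 8.5,"gripper": 1}
    - {"tx": 0,"ty": 0,"tz": 0,"rx": 0,"ry": 0,"rz": 8.5,"gripper": 1}
    - {"tx": 0,"ty": 0,"tz": 0,"rx": 0,"ry": 0,"rz": 8.5,"gripper": 1}
    - {"tx": 0,"ty": 0,"tz": 0,"rx": 0,"ry": 0,"rz": 8.5,"gripper": 1}
    - {"tx": 0,"ty": 0,"tz": 0,"rx": 0,"ry": 0,"rz": 0,"gripper": 1}
    - {"tx": 0,"ty": 0,"tz": 0,"rx": 0,"ry": 0,"rz": 0,"gripper": 1}

```text
clock: 4.95
eef_pos: [545.1, -9.1, 272.2]
tcp_rot: [3.142, -0.0, 0.587]
contact_force: [0.3, 0.4, -0.3]
opening: 1.0
```

```bash
sed -i 's/w1.png/w2.png/' look.py; python3 look.py
```

```text
4.95 [545.1  -9.1 272.2] [180.   -0.   33.6]
rim (780, [[517.0, -39.0, 182.0], [547.0, -9.0, 185.0], [577.0, 21.0, 188.0]]) ((546.6863403320312, -9.359896659851074), 31.012311935424805)
loop (38831, [[503.0, -66.0, 315.0], [554.0, -4.0, 374.0], [595.0, 57.0, 393.0]]) [552.65501222  -4.01182799 369.30815719]
[(20, 4733), (36, 168), (120, 179), (124, 269), (128, 284), (140, 1486), (144, 1459), (148, 202), (152, 965), (164, 152), (168, 152), (176, 158), (180, 239), (184, 603)]
132 ((561.1837158203125, 0.6030518412590027), 36.09596252441406)
140 ((550.1212768554688, -6.990569114685059), 46.2703742980957)
148 ((546.3896484375, -9.303927421569824), 47.5974235534668)
154 ((546.6036376953125, -9.163525581359863), 41.2765007019043)
```

View pics/w2.png

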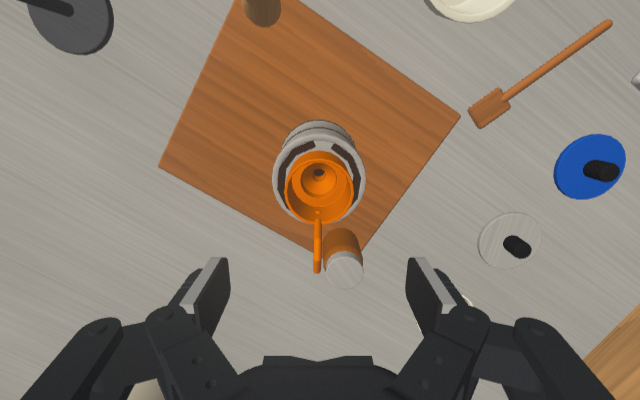

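Funnel is in the mouth at about (315,185), with its loop straight down the image, in line with tool x. The jaws are aligned for the grip, so I descend and grasp.

Emit:
move_arm:
  increments:
    - {"tx": 0.1,"ty": 0.1,"tz": 4,"rx": 0,"ry": 0,"rz": 0,"gripper": 1}
    - {"tx": 0,"ty": 0,"tz": 3.5,"rx": 0,"ry": 0,"rz": 0,"gripper": 1}
    - {"tx": 0,"ty": 0,"tz": 2.4,"rx": 0,"ry": 0,"rz": 0,"gripper": 1}
    - {"tx": 0,"ty": 0,"tz": 1,"rx": 0,"ry": 0,"rz": 0,"gripper": 1}
    - {"tx": 0,"ty": 0,"tz": 1,"rx": 0,"ry": 0,"rz": 0,"gripper": 1}
    - {"tx": 0,"ty": 0,"tz": 0,"rx": 0,"ry": 0,"rz": 0,"gripper": -1}
    - {"tx": 0,"ty": 0,"tz": 0,"rx": 0,"ry": 0,"rz": 0,"gripper": -1}
    - {"tx": 0,"ty": 0,"tz": 0,"rx": 0,"ry": 0,"rz": 0,"gripper": -1}
    - {"tx": 0,"ty": 0,"tz": 0,"rx": 0,"ry": 0,"rz": 0,"gripper": -1}
    - {"tx": 0,"ty": 0,"tz": 0,"rx": 0,"ry": 0,"rz": 0,"gripper": -1}
    - {"tx": 0,"ty": 0,"tz": 0,"rx": 0,"ry": 0,"rz": 0,"gripper": -1}
  squeeze: 40

```text
clock: 6.1
eef_pos: [546.1, -5.7, 156.6]
tcp_rot: [-3.137, -0.004, 0.581]
contact_force: [-14.9, 18.8, 34.8]
opening: 0.008
```

```bash
python3 - <<'E'
from h import *
s,im,d=snap('wrist'); _,im2,_=snap('scene')
a=cv2.resize(im2[130:270,230:430],(640,448),interpolation=cv2.INTER_CUBIC)
cv2.imwrite('pics/c3.png',cv2.resize(np.hstack([im[:,:,::-1],a[:400,:,::-1]]),(800,250)))
print(s['contact_force'],s['opening'],s['eef_pos'])
E
```

```text
[-14.85976908  18.76524203  34.83939888] 0.008485348053811804 [546.11845043  -5.72714536 156.60425859]
```

View pics/c3.png

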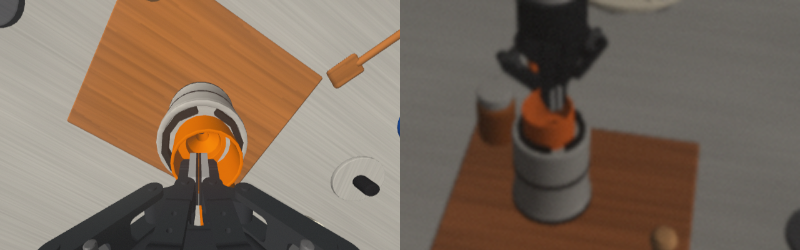

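Both views show the fingers shut inside the funnel's bowl, so the open fingertips must have been above the rim. I'll raise them still shut and measure the fingertips against the TCP.

Emit:
move_arm:
  increments:
    - {"tx": 0,"ty": 0,"tz": -0.5,"rx": 0,"ry": 0,"rz": 0,"gripper": -1}
    - {"tx": 0,"ty": 0,"tz": -1,"rx": 0,"ry": 0,"rz": 0,"gripper": -1}
    - {"tx": 0,"ty": 0,"tz": -2,"rx": 0,"ry": 0,"rz": 0,"gripper": -1}
    - {"tx": 0,"ty": 0,"tz": -3,"rx": 0,"ry": 0,"rz": 0,"gripper": -1}
    - {"tx": 0,"ty": 0,"tz": -3,"rx": 0,"ry": 0,"rz": 0,"gripper": -1}
    - {"tx": 0,"ty": 0,"tz": -2,"rx": 0,"ry": 0,"rz": 0,"gripper": -1}
    - {"tx": 0,"ty": 0,"tz": 0,"rx": 0,"ry": 0,"rz": 0,"gripper": -1}

```text
clock: 6.9
eef_pos: [548.5, -9.7, 272.1]
tcp_rot: [3.138, -0.005, 0.582]
contact_force: [-0.3, 0.4, 0.2]
opening: -0.003
```

```bash
cat > tips.py <<'E'
from h import *
s,im,d=snap('wrist')
P=world('wrist',s,d); Q=(P-np.array(s['eef_pos']))@Ro.from_euler('xyz',s['tcp_rot']).as_matrix()
f=Q[(abs(Q[:,0])<20)&(Q[:,2]>-75)&(Q[:,2]<25)&(abs(Q[:,1])<65)]
print(s['clock'],s['opening'],s['eef_pos'],s['contact_force'])
b,e=np.histogram(f[:,2],bins=np.arange(-75,26,5));print([(int(x),int(n)) for n,x in zip(b,e)])
for lo in (-60,-45,-30,-15,0):
    g=f[(f[:,2]>lo)&(f[:,2]<lo+15)]
    if len(g)>5: print(lo,len(g),np.round(np.percentile(g,[1,50,99],axis=0)).tolist(), 'inner |y|',np.percentile(abs(g[:,1]),2))
E
python3 tips.py; sed -i 's/w2.png/w3.png/' look.py; python3 look.py
```

```text
6.9 -0.0030881634151955885 [548.49645717  -9.73048508 272.09739102] [-0.32014084  0.36112455  0.23457392]
[(-75, 823), (-70, 627), (-65, 251), (-60, 398), (-55, 359), (-50, 319), (-45, 291), (-40, 240), (-35, 58), (-30, 0), (-25, 0), (-20, 0), (-15, 0), (-10, 0), (-5, 0), (0, 0), (5, 0), (10, 0), (15, 0), (20, 0)]
-60 1076 [[6.0, -13.0, -60.0], [10.0, -0.0, -53.0], [12.0, 13.0, -45.0]] inner |y| 0.28083879018026503
-45 589 [[6.0, -13.0, -45.0], [11.0, 0.0, -40.0], [12.0, 13.0, -33.0]] inner |y| 0.2693534908626125
6.95 [547.5  -9.7 270. ] [179.9  -0.2  33.4]
rim (782, [[518.0, -41.0, 182.0], [547.0, -11.0, 185.0], [578.0, 19.0, 189.0]]) ((547.720947265625, -11.035209655761719), 31.00879669189453)
loop (38333, [[522.0, -49.0, 310.0], [557.0, -5.0, 371.0], [588.0, 44.0, 391.0]]) [555.26927273  -4.21392129 366.76211335]
[(20, 4729), (36, 154), (120, 186), (124, 264), (128, 280), (140, 1508), (144, 1444), (148, 196), (152, 985), (164, 163), (172, 167), (176, 156), (180, 232), (184, 623)]
132 ((562.204345703125, 0.21897630393505096), 36.46931457519531)
140 ((549.765380859375, -5.914763927459717), 47.34466552734375)
148 ((546.808837890625, -9.189573287963867), 47.32338333129883)
154 ((546.6356201171875, -9.23435115814209), 41.103458404541016)
```

Emit:
move_arm:
  increments:
    - {"tx": 0,"ty": 0,"tz": 0,"rx": 0,"ry": 0,"rz": 0,"gripper": 1}
    - {"tx": 0,"ty": 0,"tz": 0,"rx": 0,"ry": 0,"rz": 0,"gripper": 1}
    - {"tx": 0,"ty": 0,"tz": 0,"rx": 0,"ry": 0,"rz": 0,"gripper": 1}
    - {"tx": 0,"ty": 0,"tz": 0,"rx": 0,"ry": 0,"rz": 0,"gripper": 1}
    - {"tx": 0,"ty": 0,"tz": 0,"rx": 0,"ry": 0,"rz": 0,"gripper": 1}
    - {"tx": 0,"ty": 0,"tz": 0,"rx": 0,"ry": 0,"rz": 0,"gripper": 1}

```text
clock: 7.6
eef_pos: [546.5, -9.4, 268.1]
tcp_rot: [-3.141, 0.0, 0.583]
contact_force: [-0.4, -0.2, 0.8]
opening: 0.989
```

```bash
python3 tips.py; sed -i 's/w3.png/w4.png/' look.py; python3 look.py
```

```text
7.6 0.9892942713180375 [546.47070134  -9.3654592  268.05064015] [-0.36335045 -0.22101106  0.78000589]
[(-75, 907), (-70, 862), (-65, 782), (-60, 693), (-55, 616), (-50, 465), (-45, 158), (-40, 0), (-35, 0), (-30, 0), (-25, 0), (-20, 0), (-15, 0), (-10, 0), (-5, 0), (0, 0), (5, 0), (10, 0), (15, 0), (20, 0)]
-60 1774 [[-11.0, -55.0, -60.0], [7.0, -0.0, -54.0], [12.0, 55.0, -45.0]] inner |y| 41.97532090613815
-45 158 [[-11.0, -43.0, -45.0], [0.0, -42.0, -44.0], [10.0, 43.0, -41.0]] inner |y| 42.06906317144381
7.65 [546.5  -9.4 268.1] [-180.     0.    33.4]
rim (801, [[518.0, -41.0, 182.0], [548.0, -11.0, 185.0], [578.0, 19.0, 188.0]]) ((547.776123046875, -11.173802375793457), 31.203590393066406)
loop (38817, [[505.0, -67.0, 311.0], [555.0, -4.0, 370.0], [596.0, 57.0, 389.0]]) [554.04792041  -4.30494178 365.22135972]
[(20, 4766), (36, 164), (120, 180), (124, 257), (128, 306), (140, 1516), (144, 1484), (148, 206), (152, 968), (160, 153), (168, 158), (172, 173), (176, 161), (180, 247), (184, 630)]
132 ((561.7781982421875, 0.9979062080383301), 36.53316879272461)
140 ((553.6708984375, -5.998836517333984), 46.80051803588867)
148 ((546.833740234375, -9.35995101928711), 47.37358474731445)
154 ((546.9747924804688, -9.280426979064941), 41.25495529174805)
```

View pics/w4.png

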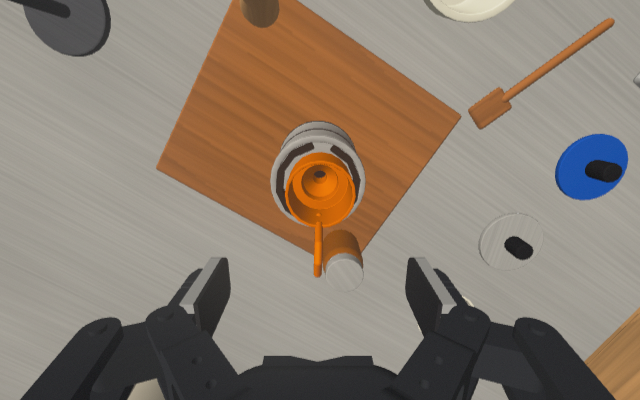

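The depth image puts the fingertips about 43 mm (open) and 31 mm (shut) behind the reported TCP, and the picture agrees. The funnel has hardly moved. I'll creep down open, watching the force at each stage.

Emit:
move_arm:
  increments:
    - {"tx": 0,"ty": 0.2,"tz": 4,"rx": 0,"ry": 0,"rz": 0,"gripper": 1}
    - {"tx": 0,"ty": 0,"tz": 4,"rx": 0,"ry": 0,"rz": 0,"gripper": 1}
    - {"tx": 0,"ty": 0,"tz": 2.5,"rx": 0,"ry": 0,"rz": 0,"gripper": 1}
    - {"tx": 0,"ty": 0,"tz": 1,"rx": 0,"ry": 0,"rz": 0,"gripper": 1}
    - {"tx": 0,"ty": 0,"tz": 0,"rx": 0,"ry": 0,"rz": 0,"gripper": 1}

```text
clock: 8.2
eef_pos: [546.9, -11.0, 152.2]
tcp_rot: [-3.14, 0.002, 0.582]
contact_force: [0.2, -0.9, 0.2]
opening: 1.0
```

Emit:
move_arm:
  increments:
    - {"tx": 0,"ty": 0,"tz": 0.5,"rx": 0,"ry": 0,"rz": 0,"gripper": 1}
    - {"tx": 0,"ty": 0,"tz": 0.3,"rx": 0,"ry": 0,"rz": 0,"gripper": 1}

```text
clock: 8.4
eef_pos: [548.7, -11.1, 146.3]
tcp_rot: [3.14, -0.002, 0.582]
contact_force: [-0.9, -0.4, 0.5]
opening: 1.004
```

```bash
python3 tips.py
```

```text
8.4 1.003858702302364 [548.67757503 -11.07248661 146.33077201] [-0.92298354 -0.44863776  0.47467402]
[(-75, 892), (-70, 867), (-65, 771), (-60, 716), (-55, 621), (-50, 450), (-45, 156), (-40, 1154), (-35, 355), (-30, 312), (-25, 286), (-20, 259), (-15, 249), (-10, 1228), (-5, 707), (0, 2143), (5, 428), (10, 354), (15, 596), (20, 417)]
-60 1787 [[-11.0, -56.0, -60.0], [7.0, -42.0, -54.0], [12.0, 55.0, -45.0]] inner |y| 42.326946040567606
-45 1665 [[-20.0, -43.0, -45.0], [-3.0, -21.0, -38.0], [20.0, 43.0, -30.0]] inner |y| 20.24283786339007
-30 857 [[-20.0, -29.0, -30.0], [-11.0, -20.0, -23.0], [20.0, 28.0, -15.0]] inner |y| 20.036324476250595
-15 2184 [[-20.0, -48.0, -15.0], [1.0, -24.0, -7.0], [20.0, 43.0, -0.0]] inner |y| 20.838463105668218
0 2925 [[-20.0, -48.0, 0.0], [-8.0, -6.0, 4.0], [19.0, 43.0, 15.0]] inner |y| 1.6389556334792132
```

Emit:
move_arm:
  increments:
    - {"tx": 0,"ty": 0,"tz": 0.9,"rx": 0,"ry": 0,"rz": 0,"gripper": 1}
    - {"tx": 0,"ty": 0,"tz": 0.9,"rx": 0,"ry": 0,"rz": 0,"gripper": 1}
    - {"tx": 0,"ty": 0,"tz": 0.7,"rx": 0,"ry": 0,"rz": 0,"gripper": 1}
    - {"tx": 0,"ty": 0,"tz": 0,"rx": 0,"ry": 0,"rz": 0,"gripper": 1}

```text
clock: 8.85
eef_pos: [546.6, -11.0, 118.8]
tcp_rot: [-3.14, 0.002, 0.583]
contact_force: [-0.6, -0.1, -0.0]
opening: 1.003
```

Emit:
move_arm:
  increments:
    - {"tx": 0,"ty": 0,"tz": 0,"rx": 0,"ry": 0,"rz": 0,"gripper": -1}
    - {"tx": 0,"ty": 0,"tz": 0,"rx": 0,"ry": 0,"rz": 0,"gripper": -1}
    - {"tx": 0,"ty": 0,"tz": 0,"rx": 0,"ry": 0,"rz": 0,"gripper": -1}
    - {"tx": 0,"ty": 0,"tz": 0,"rx": 0,"ry": 0,"rz": 0,"gripper": -1}
    - {"tx": 0,"ty": 0,"tz": 0,"rx": 0,"ry": 0,"rz": 0,"gripper": -1}
  squeeze: 40

```text
clock: 9.35
eef_pos: [547.9, -11.1, 120.5]
tcp_rot: [3.141, -0.001, 0.583]
contact_force: [-0.6, 0.7, 2.0]
opening: 0.718
```

Firm grip at opening 0.718, i.e. 61 mm, as it must be. Lift, carry round the tip side of the hook, turn to yaw 90°.

Emit:
move_arm:
  increments:
    - {"tx": 0,"ty": 0,"tz": -0.8,"rx": 0,"ry": 0,"rz": 0,"gripper": -1}
    - {"tx": 0,"ty": 0,"tz": -1.6,"rx": 0,"ry": 0,"rz": 0,"gripper": -1}
    - {"tx": 0,"ty": 0,"tz": -2.3,"rx": 0,"ry": 0,"rz": 0,"gripper": -1}
    - {"tx": 0,"ty": 0,"tz": -2.3,"rx": 0,"ry": 0,"rz": 0,"gripper": -1}
    - {"tx": 0.16,"ty": -2.3,"tz": 0,"rx": 0,"ry": 0,"rz": 0,"gripper": -1}
    - {"tx": 0.33,"ty": -4.6,"tz": 0,"rx": 0,"ry": 0,"rz": 0,"gripper": -1}
    - {"tx": 0.33,"ty": -4.6,"tz": 0,"rx": 0,"ry": 0,"rz": 0,"gripper": -1}
    - {"tx": 0.33,"ty": -4.6,"tz": 0,"rx": 0,"ry": 0,"rz": 0,"gripper": -1}
    - {"tx": 0.33,"ty": -4.6,"tz": 0,"rx": 0,"ry": 0,"rz": 0,"gripper": -1}
    - {"tx": 0.33,"ty": -4.6,"tz": 0,"rx": 0,"ry": 0,"rz": 0,"gripper": -1}
    - {"tx": 0.33,"ty": -4.6,"tz": 0,"rx": 0,"ry": 0,"rz": 0,"gripper": -1}

```text
clock: 10.45
eef_pos: [399.9, 251.8, 190.8]
tcp_rot: [3.142, -0.001, 0.582]
contact_force: [0.1, 0.5, -1.0]
opening: 0.717
```

Emit:
move_arm:
  increments:
    - {"tx": 0.33,"ty": -4.6,"tz": 0,"rx": 0,"ry": 0,"rz": 0,"gripper": -1}
    - {"tx": 0.33,"ty": -4.6,"tz": 0,"rx": 0,"ry": 0,"rz": 0,"gripper": -1}
    - {"tx": 0.33,"ty": -4.6,"tz": 0,"rx": 0,"ry": 0,"rz": 0,"gripper": -1}
    - {"tx": 0.16,"ty": -2.3,"tz": 0,"rx": 0,"ry": 0,"rz": 0,"gripper": -1}
    - {"tx": 0,"ty": 0,"tz": 0,"rx": 0,"ry": 0,"rz": -8.1,"gripper": -1}
    - {"tx": 0,"ty": 0,"tz": 0,"rx": 0,"ry": 0,"rz": -8.1,"gripper": -1}
    - {"tx": 0,"ty": 0,"tz": 0,"rx": 0,"ry": 0,"rz": -8.1,"gripper": -1}
    - {"tx": 0,"ty": 0,"tz": 0,"rx": 0,"ry": 0,"rz": -8.1,"gripper": -1}
    - {"tx": 0,"ty": 0,"tz": 0,"rx": 0,"ry": 0,"rz": -8.1,"gripper": -1}
    - {"tx": 0,"ty": 0,"tz": 0,"rx": 0,"ry": 0,"rz": -8.1,"gripper": -1}
    - {"tx": 0,"ty": 0,"tz": 0,"rx": 0,"ry": 0,"rz": -8.1,"gripper": -1}
    - {"tx": 0,"ty": 0,"tz": 0,"rx": 0,"ry": 0,"rz": 0,"gripper": -1}

```text
clock: 11.65
eef_pos: [322.0, 391.1, 190.5]
tcp_rot: [3.142, -0.0, 1.574]
contact_force: [-0.2, -0.4, -1.7]
opening: 0.72
```

```bash
cat > hk.py <<'E'
from h import *
import sys
s=r.sense();print(s['clock'],np.round(s['eef_pos'],1),np.round(np.degrees(s['tcp_rot']),1),s['opening'])
st=lambda Q:(len(Q),np.round(np.percentile(Q,[2,50,98],axis=0)).tolist()) if len(Q) else None
for cam in ['top','scene']:
    s,im,d=snap(cam,sys.argv[1]+cam+'.png'); P=world(cam,s,d)
    v,u=np.nonzero(d>0); c=im[v,u].astype(int); org=(c[:,0]>c[:,2]*2.2)&(c[:,0]>90)
    e=np.array(s['eef_pos']); F=P[org&(np.abs(P-e).max(1)<160)]
    print(cam,'orange',st(F)); 
    for lo in (190,205,215,225,235): 
        g=F[(F[:,2]>lo)&(F[:,2]<lo+10)]; print(lo,st(g))
    H=P[(abs(P[:,1]-346)<14)&(P[:,0]<515)&(P[:,0]>405)&(P[:,2]>190)&~org&(P[:,2]<230)]
    if len(H):print('bar fit',np.polyfit(H[:,0],H[:,1],1),st(H))
E
python3 hk.py a
python3 - <<'E'
import cv2,numpy as np
a=cv2.imread('pics/atop.png')[180:310,140:330];b=cv2.imread('pics/ascene.png')[110:240,370:560]
cv2.imwrite('pics/c4.png',np.hstack([cv2.resize(x,(400,274),interpolation=cv2.INTER_CUBIC) for x in(a,b)]))
E
```

```text
11.65 [322.  391.1 190.5] [180.   -0.   90.2] 0.7203798309518612
top orange (210, [[296.0, 325.0, 190.0], [321.0, 377.0, 248.0], [349.0, 397.0, 284.0]])
190 (37, [[308.0, 381.0, 190.0], [315.0, 389.0, 195.0], [339.0, 397.0, 200.0]])
205 (36, [[297.0, 381.0, 208.0], [304.0, 392.0, 212.0], [349.0, 398.0, 215.0]])
215 (7, [[296.0, 384.0, 215.0], [305.0, 390.0, 216.0], [339.0, 394.0, 219.0]])
225 (2, [[326.0, 353.0, 231.0], [326.0, 355.0, 233.0], [326.0, 356.0, 234.0]])
235 (2, [[295.0, 361.0, 239.0], [306.0, 370.0, 239.0], [316.0, 380.0, 239.0]])
bar fit [2.71190013e-02 3.33158591e+02] (148, [[414.0, 342.0, 197.0], [468.0, 345.0, 203.0], [512.0, 351.0, 224.0]])
scene orange (218, [[292.0, 325.0, 174.0], [322.0, 375.0, 239.0], [351.0, 415.0, 283.0]])
190 None
205 (4, [[335.0, 391.0, 213.0], [350.0, 398.0, 215.0], [352.0, 415.0, 215.0]])
215 (20, [[293.0, 383.0, 215.0], [344.0, 404.0, 220.0], [353.0, 415.0, 225.0]])
225 (57, [[291.0, 326.0, 225.0], [322.0, 376.0, 231.0], [347.0, 417.0, 235.0]])
235 (38, [[291.0, 326.0, 236.0], [298.0, 380.0, 240.0], [349.0, 413.0, 245.0]])
bar fit [1.01100060e-02 3.39955341e+02] (120, [[412.0, 341.0, 200.0], [449.0, 344.0, 205.0], [502.0, 348.0, 225.0]])
```

View pics/c4.png

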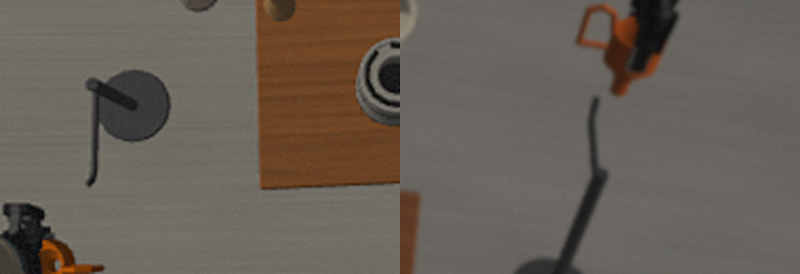

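The top view shows the loop pointing -y, clear of the tip; the bar at y≈345, loop centre at y≈343. Lower to threading height and slide along +x over the tip.

Emit:
move_arm:
  increments:
    - {"tx": 0.2,"ty": 0,"tz": 2.3,"rx": 0,"ry": 0,"rz": 0,"gripper": -1}
    - {"tx": 0,"ty": 0,"tz": 2.3,"rx": 0,"ry": 0,"rz": 0,"gripper": -1}
    - {"tx": 0,"ty": 2.5,"tz": 0,"rx": 0,"ry": 0,"rz": 0,"gripper": -1}
    - {"tx": 0,"ty": 2.5,"tz": 0,"rx": 0,"ry": 0,"rz": 0,"gripper": -1}
    - {"tx": 0,"ty": 2,"tz": 0,"rx": 0,"ry": 0,"rz": 0,"gripper": -1}
    - {"tx": 0,"ty": 2,"tz": 0,"rx": 0,"ry": 0,"rz": 0,"gripper": -1}
    - {"tx": 0,"ty": 2,"tz": 0,"rx": 0,"ry": 0,"rz": 0,"gripper": -1}
    - {"tx": 0,"ty": 2,"tz": 0,"rx": 0,"ry": 0,"rz": 0,"gripper": -1}
    - {"tx": 0,"ty": 1,"tz": 0,"rx": 0,"ry": 0,"rz": 0,"gripper": -1}
    - {"tx": 0,"ty": 0,"tz": 0,"rx": 0,"ry": 0,"rz": 0,"gripper": -1}

```text
clock: 12.75
eef_pos: [463.1, 393.3, 144.1]
tcp_rot: [3.141, -0.0, 1.57]
contact_force: [-0.4, -0.3, -1.3]
opening: 0.716
```

```bash
python3 hk.py b
python3 - <<'E'
import cv2,numpy as np
a=cv2.imread('pics/btop.png')[180:310,140:330];b=cv2.imread('pics/bscene.png')[130:230,400:546]
cv2.imwrite('pics/c5.png',np.hstack([cv2.resize(x,(400,274),interpolation=cv2.INTER_CUBIC) for x in(a,b)]))
E
```

```text
12.75 [463.1 393.3 144.1] [180.   -0.   89.9] 0.7159803983847692
top orange (139, [[447.0, 328.0, 142.0], [470.0, 368.0, 204.0], [492.0, 397.0, 238.0]])
190 (1, [[451.0, 366.0, 199.0], [451.0, 366.0, 199.0], [451.0, 366.0, 199.0]])
205 (27, [[446.0, 362.0, 205.0], [472.0, 366.0, 207.0], [491.0, 380.0, 212.0]])
215 (1, [[459.0, 328.0, 215.0], [459.0, 328.0, 215.0], [459.0, 328.0, 215.0]])
225 (22, [[460.0, 326.0, 230.0], [463.0, 346.0, 234.0], [465.0, 357.0, 235.0]])
235 (17, [[460.0, 329.0, 235.0], [462.0, 341.0, 237.0], [465.0, 353.0, 241.0]])
bar fit [2.65027330e-02 3.33425186e+02] (139, [[415.0, 342.0, 198.0], [472.0, 345.0, 203.0], [513.0, 351.0, 224.0]])
scene orange (216, [[432.0, 328.0, 131.0], [461.0, 376.0, 193.0], [489.0, 414.0, 237.0]])
190 (24, [[433.0, 328.0, 190.0], [435.0, 380.0, 195.0], [463.0, 386.0, 199.0]])
205 (41, [[433.0, 328.0, 205.0], [463.0, 369.0, 209.0], [489.0, 386.0, 214.0]])
215 (7, [[461.0, 357.0, 217.0], [462.0, 359.0, 220.0], [465.0, 361.0, 223.0]])
225 (19, [[460.0, 328.0, 227.0], [462.0, 351.0, 233.0], [464.0, 358.0, 235.0]])
235 (14, [[459.0, 332.0, 235.0], [462.0, 338.0, 236.0], [464.0, 348.0, 240.0]])
bar fit [2.02348765e-02 3.36169277e+02] (117, [[414.0, 341.0, 200.0], [460.0, 345.0, 204.0], [505.0, 358.0, 226.0]])
```

View pics/c5.png

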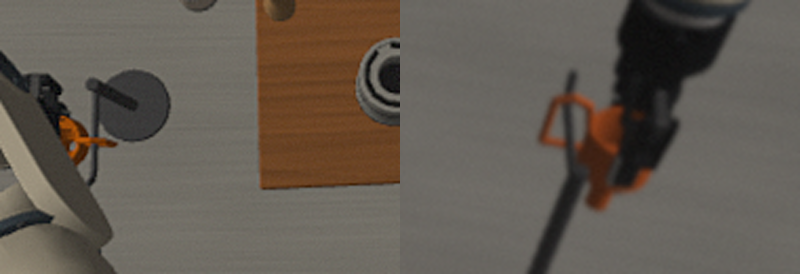

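The bar passes through the loop (scene view, right panel, around (570,110)). Lower, tilt about the loop's top, then set down.

Emit:
move_arm:
  increments:
    - {"tx": 0,"ty": 0,"tz": 1.2,"rx": 0,"ry": 0,"rz": 0,"gripper": -1}
    - {"tx": 0,"ty": 0,"tz": 1,"rx": 0,"ry": 0,"rz": 0,"gripper": -1}
    - {"tx": -0.79,"ty": 0,"tz": 0.38,"rx": 0,"ry": -5,"rz": 0,"gripper": -1}
    - {"tx": -0.79,"ty": 0,"tz": 0.38,"rx": 0,"ry": -5,"rz": 0,"gripper": -1}
    - {"tx": -0.79,"ty": 0,"tz": 0.38,"rx": 0,"ry": -5,"rz": 0,"gripper": -1}
    - {"tx": -0.79,"ty": 0,"tz": 0.38,"rx": 0,"ry": -5,"rz": 0,"gripper": -1}
    - {"tx": -0.79,"ty": 0,"tz": 0.38,"rx": 0,"ry": -5,"rz": 0,"gripper": -1}
    - {"tx": 0,"ty": 0,"tz": 0,"rx": 0,"ry": 0,"rz": 0,"gripper": -1}

```text
clock: 13.65
eef_pos: [460.8, 352.3, 108.3]
tcp_rot: [-3.139, 0.439, 1.575]
contact_force: [-0.5, 2.4, -0.9]
opening: 0.712
```

```bash
python3 hk.py c|grep -v None
```

```text
13.65 [460.8 352.3 108.3] [-179.9   25.2   90.3] 0.7118359817698103
top orange (142, [[433.0, 325.0, 115.0], [460.0, 373.0, 164.0], [492.0, 394.0, 218.0]])
190 (1, [[458.0, 357.0, 199.0], [458.0, 357.0, 199.0], [458.0, 357.0, 199.0]])
205 (20, [[457.0, 326.0, 205.0], [460.0, 343.0, 210.0], [471.0, 354.0, 215.0]])
215 (11, [[457.0, 328.0, 215.0], [459.0, 338.0, 217.0], [462.0, 345.0, 219.0]])
bar fit [2.52392588e-02 3.33894499e+02] (133, [[414.0, 342.0, 196.0], [470.0, 345.0, 203.0], [512.0, 351.0, 225.0]])
scene orange (92, [[431.0, 313.0, 158.0], [460.0, 343.0, 170.0], [464.0, 378.0, 217.0]])
190 (2, [[461.0, 354.0, 194.0], [462.0, 355.0, 195.0], [463.0, 355.0, 196.0]])
205 (18, [[459.0, 329.0, 206.0], [461.0, 345.0, 212.0], [463.0, 354.0, 215.0]])
215 (12, [[458.0, 328.0, 215.0], [461.0, 338.0, 217.0], [464.0, 345.0, 218.0]])
bar fit [1.57599630e-02 3.37462308e+02] (117, [[413.0, 341.0, 199.0], [458.0, 344.0, 205.0], [503.0, 352.0, 225.0]])
```

Emit:
move_arm:
  increments:
    - {"tx": 0.13,"ty": 0,"tz": 0.27,"rx": 0,"ry": 0,"rz": 0,"gripper": -1}
    - {"tx": 0,"ty": 0,"tz": 0,"rx": 0,"ry": 0,"rz": 0,"gripper": -1}

```text
clock: 13.95
eef_pos: [462.4, 352.3, 108.1]
tcp_rot: [3.14, 0.432, 1.571]
contact_force: [-0.8, 5.5, 2.4]
opening: 0.714
```

Emit:
move_arm:
  increments:
    - {"tx": 0.09,"ty": 0,"tz": 0.18,"rx": 0,"ry": 0,"rz": 0,"gripper": -1}
    - {"tx": 0,"ty": 0,"tz": 0,"rx": 0,"ry": 0,"rz": 0,"gripper": -1}

```text
clock: 14.15
eef_pos: [463.0, 352.3, 106.9]
tcp_rot: [3.139, 0.433, 1.571]
contact_force: [-0.1, 4.3, 6.6]
opening: 0.719
```

Contact with the bar. Release.

Emit:
move_arm:
  increments:
    - {"tx": 0,"ty": 0,"tz": 0,"rx": 0,"ry": 0,"rz": 0,"gripper": 0.7}
    - {"tx": 0,"ty": 0,"tz": 0,"rx": 0,"ry": 0,"rz": 0,"gripper": 1}
    - {"tx": 0,"ty": 0,"tz": 0,"rx": 0,"ry": 0,"rz": 0,"gripper": 1}
    - {"tx": 0,"ty": 0,"tz": 0,"rx": 0,"ry": 0,"rz": 0,"gripper": 1}
    - {"tx": 0,"ty": 0,"tz": 0,"rx": 0,"ry": 0,"rz": 0,"gripper": 1}
    - {"tx": 0,"ty": 0,"tz": 0,"rx": 0,"ry": 0,"rz": 0,"gripper": 1}
    - {"tx": 0,"ty": 0,"tz": 0,"rx": 0,"ry": 0,"rz": 0,"gripper": 1}

```text
clock: 14.85
eef_pos: [462.0, 351.6, 105.3]
tcp_rot: [-3.141, 0.436, 1.572]
contact_force: [0.1, 0.5, 0.0]
opening: 0.995
```

```bash
python3 hk.py d|grep -v None
python3 - <<'E'
import cv2,numpy as np
a=cv2.imread('pics/dtop.png')[180:310,140:330];b=cv2.imread('pics/dscene.png')[130:230,400:546]
cv2.imwrite('pics/c6.png',np.hstack([cv2.resize(x,(400,274),interpolation=cv2.INTER_CUBIC) for x in(a,b)]))
E
```

```text
14.85 [462.  351.6 105.3] [-180.    25.    90.1] 0.9952208496595109
top orange (88, [[434.0, 313.0, 88.0], [462.0, 367.0, 149.0], [492.0, 396.0, 213.0]])
190 (2, [[461.0, 360.0, 195.0], [462.0, 360.0, 196.0], [463.0, 360.0, 197.0]])
205 (23, [[460.0, 337.0, 206.0], [462.0, 347.0, 208.0], [476.0, 355.0, 214.0]])
bar fit [2.72547618e-02 3.32501627e+02] (146, [[414.0, 334.0, 197.0], [469.0, 345.0, 203.0], [513.0, 351.0, 225.0]])
scene orange (75, [[435.0, 305.0, 133.0], [463.0, 342.0, 177.0], [479.0, 359.0, 215.0]])
190 (7, [[461.0, 355.0, 193.0], [463.0, 357.0, 195.0], [465.0, 358.0, 200.0]])
205 (17, [[460.0, 337.0, 207.0], [463.0, 345.0, 211.0], [464.0, 353.0, 215.0]])
215 (2, [[463.0, 338.0, 216.0], [463.0, 340.0, 216.0], [464.0, 341.0, 217.0]])
bar fit [8.98124217e-03 3.40111658e+02] (124, [[415.0, 334.0, 199.0], [461.0, 344.0, 205.0], [505.0, 352.0, 227.0]])
```

View pics/c6.png

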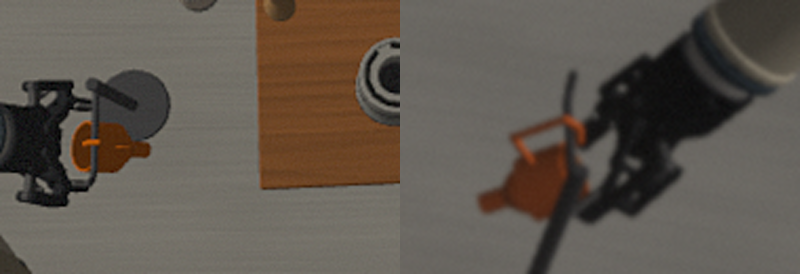

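The funnel hangs by its loop on the bar and has swung free of the fingers (scene panel at about (540,175)). Back out along the tool axis, level the tool, go to the lid.

Emit:
move_arm:
  increments:
    - {"tx": 0,"ty": 0,"tz": -1.5,"rx": 0,"ry": 0,"rz": 0,"gripper": 1}
    - {"tx": 0,"ty": 0,"tz": -2.5,"rx": 0,"ry": 0,"rz": 0,"gripper": 1}
    - {"tx": 0,"ty": 0,"tz": -4,"rx": 0,"ry": 0,"rz": 0,"gripper": 1}
    - {"tx": 0,"ty": 0,"tz": -4,"rx": 0,"ry": 0,"rz": 0,"gripper": 1}
    - {"tx": 0,"ty": 0,"tz": -1.5,"rx": 0,"ry": 8.3,"rz": 0,"gripper": 1}
    - {"tx": 0,"ty": 0,"tz": 0,"rx": 0,"ry": 8.3,"rz": 0,"gripper": 1}
    - {"tx": 0,"ty": 0,"tz": 0,"rx": 0,"ry": 8.3,"rz": 0,"gripper": 1}
    - {"tx": 0,"ty": 0,"tz": -2,"rx": 0,"ry": 0,"rz": 0,"gripper": 1}
    - {"tx": -2.2,"ty": 0.4,"tz": 0,"rx": 0,"ry": 0,"rz": 0,"gripper": 1}
    - {"tx": -4.5,"ty": 0.9,"tz": 0,"rx": 0,"ry": 0,"rz": 0,"gripper": 1}
    - {"tx": -4.5,"ty": 0.9,"tz": 0,"rx": 0,"ry": 0,"rz": 0,"gripper": 1}
    - {"tx": -4.5,"ty": 0.9,"tz": 0,"rx": 0,"ry": 0,"rz": 0,"gripper": 1}

```text
clock: 16.15
eef_pos: [493.4, 250.7, 249.3]
tcp_rot: [3.14, 0.001, 1.573]
contact_force: [0.6, -0.2, -0.1]
opening: 0.997
```

Emit:
move_arm:
  increments:
    - {"tx": -4.5,"ty": 0.9,"tz": 0,"rx": 0,"ry": 0,"rz": 0,"gripper": 1}
    - {"tx": -4.5,"ty": 0.9,"tz": 0,"rx": 0,"ry": 0,"rz": 0,"gripper": 1}
    - {"tx": -4.5,"ty": 0.9,"tz": 0,"rx": 0,"ry": 0,"rz": 0,"gripper": 1}
    - {"tx": -4.5,"ty": 0.9,"tz": 0,"rx": 0,"ry": 0,"rz": 0,"gripper": 1}
    - {"tx": 0,"ty": 0,"tz": 0,"rx": 0,"ry": 0,"rz": 8.5,"gripper": 1}
    - {"tx": 0,"ty": 0,"tz": 0,"rx": 0,"ry": 0,"rz": 8.5,"gripper": 1}
    - {"tx": 0,"ty": 0,"tz": 0,"rx": 0,"ry": 0,"rz": 8.5,"gripper": 1}
    - {"tx": 0,"ty": 0,"tz": 0,"rx": 0,"ry": 0,"rz": 8.5,"gripper": 1}
    - {"tx": 0,"ty": 0,"tz": 0,"rx": 0,"ry": 0,"rz": 8.5,"gripper": 1}
    - {"tx": 0,"ty": 0,"tz": 0,"rx": 0,"ry": 0,"rz": 8.5,"gripper": 1}
    - {"tx": 0,"ty": 0,"tz": 0,"rx": 0,"ry": 0,"rz": 8.5,"gripper": 1}
    - {"tx": 0,"ty": 0,"tz": 0,"rx": 0,"ry": 0,"rz": 0,"gripper": 1}

```text
clock: 17.35
eef_pos: [529.8, 72.1, 249.4]
tcp_rot: [3.14, -0.0, 0.532]
contact_force: [-0.2, 1.1, 0.7]
opening: 1.0
```

```bash
cat > gr.py <<'E'
from h import *
import sys
s,im,d=snap('wrist',sys.argv[1]); P=world('wrist',s,d)
print(s['clock'],np.round(s['eef_pos'],1),np.round(np.degrees(s['tcp_rot']),1))
v,u=np.nonzero(d>0); g=im[v,u].astype(int).max(1)
n=np.hypot(P[:,0]-547,P[:,1]+9.5)
rad=(n<60)&(P[:,2]>120)&(P[:,2]<170); Q=P[rad]; g=g[rad]
for z in (142,148,154):
    C=Q[abs(Q[:,2]-z)<4]
    if len(C)>20:print(z,cv2.minEnclosingCircle(C[:,:2].astype(np.float32)))
c=np.array([547,-9.5])
rr=np.hypot(*(Q[:,:2]-c).T)
for a,b in ((24,33),(33.5,34.5),(35,39),(39.5,41),(41.5,46.5)):
    m=(rr>a)&(rr<b); print(a,b,m.sum(),np.round(np.percentile(Q[m,2],[5,25,50,75,95]),1))
m=(rr>34.5)&(rr<39.5); ang=np.degrees(np.arctan2(Q[m,1]-c[1],Q[m,0]-c[0]))
for k in range(-180,180,10):
    w=(ang>=k)&(ang<k+10)
    if w.sum(): print(k,int(w.sum()),round(float(np.median(Q[m,2][w])),1),int(np.median(g[m][w])),end=' | ')
E
python3 gr.py w5.png
```

```text
17.35 [529.8  72.1 249.4] [179.9  -0.   30.5]
142 ((546.8233032226562, -8.945481300354004), 47.76897048950195)
148 ((546.8328247070312, -9.184486389160156), 47.5756721496582)
154 ((546.8037719726562, -9.146546363830566), 41.55453109741211)
24 33 1690 [128.  140.8 141.5 142.  142.7]
33.5 34.5 416 [141.1 142.2 146.8 151.5 153.7]
35 39 1040 [141.5 152.4 153.2 153.7 154.4]
39.5 41 453 [141.7 145.6 151.8 153.2 154.1]
41.5 46.5 1173 [145.4 146.  146.4 146.9 147.6]
-180 47 153.1 52 | -170 32 143.0 94 | -160 30 141.7 165 | -150 31 142.1 164 | -140 63 150.5 49 | -130 41 153.2 49 | -120 51 153.0 48 | -110 57 152.7 48 | -100 34 153.2 48 | -90 47 153.2 48 | -80 46 152.9 47 | -70 35 153.5 48 | -60 34 153.5 49 | -50 42 153.0 49 | -40 34 153.2 50 | -30 36 153.5 51 | -20 42 153.4 52 | -10 34 153.7 53 | 0 40 153.3 54 | 10 60 144.4 72 | 20 34 141.7 165 | 30 29 141.6 165 | 40 35 153.3 57 | 50 39 153.5 58 | 60 35 153.5 57 | 70 35 153.3 57 | 80 37 153.4 58 | 90 36 153.4 58 | 100 32 153.3 57 | 110 39 153.3 58 | 120 30 153.5 57 | 130 32 153.4 57 | 140 33 153.3 56 | 150 36 153.3 56 | 160 43 152.8 54 | 170 35 153.1 54 |
```

Grinder measured from close by: mouth centre (546.8, -9.1), rim at z≈141.6, collar top about 4.8 mm above it, gaps of the seal at 27°. On to the lid.

Emit:
move_arm:
  increments:
    - {"tx": -1.5,"ty": 4.2,"tz": 0,"rx": 0,"ry": 0,"rz": 0,"gripper": 1}
    - {"tx": -1.5,"ty": 4.2,"tz": 0,"rx": 0,"ry": 0,"rz": 0,"gripper": 1}
    - {"tx": -1.5,"ty": 4.2,"tz": 0,"rx": 0,"ry": 0,"rz": 0,"gripper": 1}
    - {"tx": -1.5,"ty": 4.2,"tz": 0,"rx": 0,"ry": 0,"rz": 0,"gripper": 1}
    - {"tx": -1.5,"ty": 4.2,"tz": 0,"rx": 0,"ry": 0,"rz": 0,"gripper": 1}
    - {"tx": -1.5,"ty": 4.2,"tz": 0,"rx": 0,"ry": 0,"rz": 0,"gripper": 1}
    - {"tx": -1.5,"ty": 4.2,"tz": 2,"rx": 0,"ry": 0,"rz": 0,"gripper": 1}
    - {"tx": -1.5,"ty": 4.2,"tz": 3,"rx": 0,"ry": 0,"rz": 0,"gripper": 1}
    - {"tx": -1.5,"ty": 4.2,"tz": 3,"rx": 0,"ry": 0,"rz": 0,"gripper": 1}
    - {"tx": 0,"ty": 0,"tz": 3,"rx": 0,"ry": 0,"rz": 3.5,"gripper": 1}
    - {"tx": 0,"ty": 0,"tz": 0,"rx": 0,"ry": 0,"rz": 0,"gripper": 1}
    - {"tx": 0,"ty": 0,"tz": 0,"rx": 0,"ry": 0,"rz": 0,"gripper": 1}

```text
clock: 18.6
eef_pos: [604.2, -315.9, 143.6]
tcp_rot: [3.141, 0.001, 0.477]
contact_force: [-0.1, 0.1, 1.3]
opening: 0.996
```

```bash
cat > lid.py <<'E'
from h import *
s,im,d=snap('wrist','w6.png'); P=world('wrist',s,d)
print(s['clock'],np.round(s['eef_pos'],1),np.round(np.degrees(s['tcp_rot']),1))
n=np.hypot(P[:,0]-603,P[:,1]+323)
for lo,hi,R in ((47,57,25),(17,27,55)):
    K=P[(n<R)&(P[:,2]>lo)&(P[:,2]<hi)]
    if len(K)>9:print(len(K),np.round(np.median(K[:,2]),1),cv2.minEnclosingCircle(K[:,:2].astype(np.float32)))
E
python3 lid.py
```

```text
18.6 [ 604.2 -315.9  143.6] [1.80e+02 1.00e-01 2.73e+01]
599 51.4 ((601.8274536132812, -322.29534912109375), 12.764028549194336)
5893 21.6 ((601.5722045898438, -322.38018798828125), 46.80744552612305)
```

View pics/w6.png

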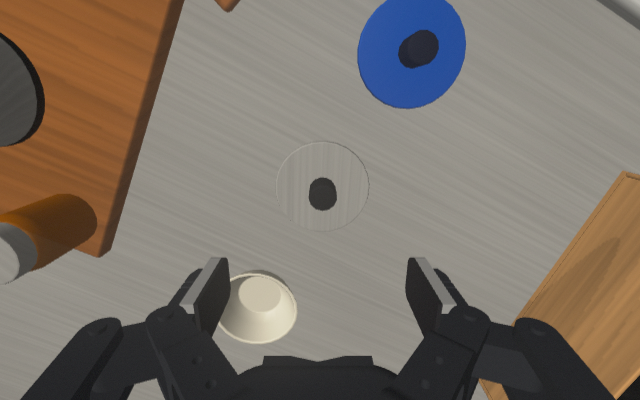

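Steel lid at image centre (322,185), blue look-alike well aside at (412,50), dish at (258,305). Descend and grip the knob.

Emit:
move_arm:
  increments:
    - {"tx": -0.5,"ty": 0.5,"tz": 2,"rx": 0,"ry": 0,"rz": 0,"gripper": 1}
    - {"tx": 0,"ty": 0,"tz": 4,"rx": 0,"ry": 0,"rz": 0,"gripper": 1}
    - {"tx": 0,"ty": 0,"tz": 4,"rx": 0,"ry": 0,"rz": 0,"gripper": 1}
    - {"tx": 0,"ty": 0,"tz": 3,"rx": 0,"ry": 0,"rz": 0,"gripper": 1}
    - {"tx": 0,"ty": 0,"tz": 1.5,"rx": 0,"ry": 0,"rz": 0,"gripper": 1}
    - {"tx": 0,"ty": 0,"tz": 0.5,"rx": 0,"ry": 0,"rz": 0,"gripper": 1}
    - {"tx": 0,"ty": 0,"tz": 0,"rx": 0,"ry": 0,"rz": 0,"gripper": 1}

```text
clock: 19.35
eef_pos: [603.2, -323.5, -5.4]
tcp_rot: [3.139, -0.0, 0.474]
contact_force: [0.3, -0.0, 0.4]
opening: 0.997
```

Emit:
move_arm:
  increments:
    - {"tx": 0,"ty": 0,"tz": 0,"rx": 0,"ry": 0,"rz": 0,"gripper": -1}
    - {"tx": 0,"ty": 0,"tz": 0,"rx": 0,"ry": 0,"rz": 0,"gripper": -1}
    - {"tx": 0,"ty": 0,"tz": 0,"rx": 0,"ry": 0,"rz": 0,"gripper": -1}
    - {"tx": 0,"ty": 0,"tz": 0,"rx": 0,"ry": 0,"rz": 0,"gripper": -1}
    - {"tx": 0,"ty": 0,"tz": 0,"rx": 0,"ry": 0,"rz": 0,"gripper": -1}
    - {"tx": 0,"ty": 0,"tz": 0,"rx": 0,"ry": 0,"rz": 0,"gripper": -1}
    - {"tx": 0,"ty": 0,"tz": 0,"rx": 0,"ry": 0,"rz": 0,"gripper": -1}
    - {"tx": 0,"ty": 0,"tz": 0,"rx": 0,"ry": 0,"rz": 0,"gripper": -1}
  squeeze: 100

```text
clock: 20.15
eef_pos: [602.4, -323.6, -5.9]
tcp_rot: [3.14, 0.0, 0.472]
contact_force: [-1.3, 1.6, 6.4]
opening: 0.275
```

```bash
sed -i 's/w6.png/w7.png/' lid.py; python3 lid.py; python3 tips.py
```

```text
20.15 [ 602.4 -323.6   -5.9] [179.9   0.   27.1]
3157 51.4 ((608.3358764648438, -320.32550048828125), 24.22527313232422)
13944 21.6 ((602.0159912109375, -323.4304504394531), 47.08805847167969)
20.2 0.27736246926147173 [ 602.41546941 -323.5679003    -5.84403134] [-0.87480628  1.05233408  6.04280904]
[(-75, 918), (-70, 746), (-65, 372), (-60, 2674), (-55, 703), (-50, 590), (-45, 545), (-40, 441), (-35, 269), (-30, 6441), (-25, 1), (-20, 0), (-15, 0), (-10, 2321), (-5, 655), (0, 0), (5, 0), (10, 0), (15, 0), (20, 0)]
-60 3967 [[-11.0, -25.0, -60.0], [7.0, -0.0, -57.0], [13.0, 24.0, -45.0]] inner |y| 0.28835831381242494
-45 1255 [[5.0, -24.0, -45.0], [11.0, -0.0, -39.0], [13.0, 24.0, -31.0]] inner |y| 0.34245829325377886
-30 6442 [[-18.0, -45.0, -29.0], [9.0, -1.0, -27.0], [20.0, 45.0, -26.0]] inner |y| 1.863293771141455
-15 2976 [[-19.0, -65.0, -7.0], [5.0, 47.0, -5.0], [20.0, 65.0, -4.0]] inner |y| 46.62823969336185
```

Emit:
move_arm:
  increments:
    - {"tx": 0,"ty": 0,"tz": -1,"rx": 0,"ry": 0,"rz": 0,"gripper": -1}
    - {"tx": 0,"ty": 0,"tz": -3,"rx": 0,"ry": 0,"rz": 0,"gripper": -1}
    - {"tx": 0,"ty": 0,"tz": -4,"rx": 0,"ry": 0,"rz": 0,"gripper": -1}
    - {"tx": 0,"ty": 0,"tz": -4,"rx": 0,"ry": 0,"rz": 0,"gripper": -1}
    - {"tx": 0,"ty": 0,"tz": -4,"rx": 0,"ry": 0,"rz": 0,"gripper": -1}
    - {"tx": 0,"ty": 0,"tz": -3,"rx": 0,"ry": 0,"rz": 0,"gripper": -1}
    - {"tx": 0,"ty": 0,"tz": -1,"rx": 0,"ry": 0,"rz": 0,"gripper": -1}
    - {"tx": 0.64,"ty": -2.1,"tz": 0,"rx": 0,"ry": 0,"rz": 0,"gripper": -1}
    - {"tx": 1.2,"ty": -3.9,"tz": 0,"rx": 0,"ry": 0,"rz": 0,"gripper": -1}
    - {"tx": 1.2,"ty": -3.9,"tz": 0,"rx": 0,"ry": 0,"rz": 0,"gripper": -1}
    - {"tx": 1.2,"ty": -3.9,"tz": 0,"rx": 0,"ry": 0,"rz": 0,"gripper": -1}
    - {"tx": 1.2,"ty": -3.9,"tz": 0,"rx": 0,"ry": 0,"rz": 0,"gripper": -1}

```text
clock: 21.45
eef_pos: [568.6, -139.1, 191.6]
tcp_rot: [3.141, 0.002, 0.472]
contact_force: [0.9, -0.0, -1.5]
opening: 0.273
```

Emit:
move_arm:
  increments:
    - {"tx": 1.2,"ty": -3.9,"tz": 0,"rx": 0,"ry": 0,"rz": 0,"gripper": -1}
    - {"tx": 1.2,"ty": -3.9,"tz": 0,"rx": 0,"ry": 0,"rz": 0,"gripper": -1}
    - {"tx": 1.2,"ty": -3.9,"tz": 0,"rx": 0,"ry": 0,"rz": 0,"gripper": -1}
    - {"tx": 0.38,"ty": -1.1,"tz": 0,"rx": 0,"ry": 0,"rz": 0,"gripper": -1}
    - {"tx": 0,"ty": 0,"tz": 0,"rx": 0,"ry": 0,"rz": 0,"gripper": -1}
    - {"tx": 0,"ty": 0,"tz": 0,"rx": 0,"ry": 0,"rz": 0,"gripper": -1}

```text
clock: 22.05
eef_pos: [547.1, -9.2, 192.2]
tcp_rot: [3.14, 0.002, 0.473]
contact_force: [-0.1, -1.0, -1.0]
opening: 0.274
```

```bash
cat > held.py <<'E'
from h import *
def held(fn=None):
    s,im,d=snap('wrist',fn); P=world('wrist',s,d); R=Ro.from_euler('xyz',s['tcp_rot']).as_matrix()
    Q=(P-np.array(s['eef_pos']))@R
    rr=np.hypot(Q[:,0],Q[:,1]); K=(rr<52)&(Q[:,2]>-40)&(Q[:,2]<-12)&(rr>16)&((abs(Q[:,0])>14)|(abs(Q[:,1])>28))
    D=P[K]; A=np.c_[D[:,:2]-D[:,:2].mean(0),np.ones(len(D))]; w=np.ones(len(D),bool)
    for _ in range(4):
        c,*_=np.linalg.lstsq(A[w],D[w,2],rcond=None); w=abs(D[:,2]-A@c)<1.5
    D=D[w]
    print('t',s['clock'],'tcp',np.round(s['eef_pos'],1),'rot',np.round(s['tcp_rot'],4),'F',np.round(s['contact_force'],1),'op',round(s['opening'],3))
    print('disc n',len(D),'slope xy rad',np.round(c[:2],4),'z@tcp',round(float(c[2]+c[0]*(s['eef_pos'][0]-P[K][:,0].mean())+c[1]*(s['eef_pos'][1]-P[K][:,1].mean())),2),'circle',cv2.minEnclosingCircle(D[:,:2].astype(np.float32)))
held()
E
python3 held.py
```

```text
t 22.05 tcp [547.1  -9.2 192.2] rot [3.1398e+00 1.6000e-03 4.7320e-01] F [-0.1 -1.  -1. ] op 0.274
disc n 11966 slope xy rad [-0.0048  0.0069] z@tcp 219.67 circle ((546.7727661132812, -8.929279327392578), 46.935638427734375)
```

Lid level (about 0.008 rad, near noise) and within 1 mm of the mouth's centre. Descend to just above the seal, then creep.

Emit:
move_arm:
  increments:
    - {"tx": 0,"ty": 0,"tz": 1,"rx": 0,"ry": 0,"rz": 0,"gripper": -1}
    - {"tx": 0,"ty": 0,"tz": 2,"rx": 0,"ry": 0,"rz": 0,"gripper": -1}
    - {"tx": 0,"ty": 0,"tz": 1,"rx": 0,"ry": 0,"rz": 0,"gripper": -1}
    - {"tx": 0,"ty": 0,"tz": 0.8,"rx": 0,"ry": 0,"rz": 0,"gripper": -1}
    - {"tx": 0,"ty": 0,"tz": 0.5,"rx": 0,"ry": 0,"rz": 0,"gripper": -1}
    - {"tx": 0,"ty": 0,"tz": 0,"rx": 0,"ry": 0,"rz": 0,"gripper": -1}
    - {"tx": 0,"ty": 0,"tz": 0,"rx": 0,"ry": 0,"rz": 0,"gripper": -1}

```text
clock: 22.8
eef_pos: [547.5, -8.8, 140.0]
tcp_rot: [3.14, 0.0, 0.473]
contact_force: [-0.7, 0.6, -1.0]
opening: 0.277
```

```bash
python3 held.py
```

```text
t 22.8 tcp [547.5  -8.8 140. ] rot [3.1398e+00 4.0000e-04 4.7250e-01] F [-0.7  0.6 -1. ] op 0.277
disc n 11989 slope xy rad [-0.0036  0.0072] z@tcp 167.47 circle ((547.2930908203125, -8.721752166748047), 46.925682067871094)
```

Emit:
move_arm:
  increments:
    - {"tx": 0,"ty": 0,"tz": 0.1,"rx": 0,"ry": 0,"rz": 0,"gripper": -1}
    - {"tx": 0,"ty": 0,"tz": 0.1,"rx": 0,"ry": 0,"rz": 0,"gripper": -1}
    - {"tx": 0,"ty": 0,"tz": 0.1,"rx": 0,"ry": 0,"rz": 0,"gripper": -1}
    - {"tx": 0,"ty": 0,"tz": 0.1,"rx": 0,"ry": 0,"rz": 0,"gripper": -1}
    - {"tx": 0,"ty": 0,"tz": 0,"rx": 0,"ry": 0,"rz": 0,"gripper": -1}
    - {"tx": 0,"ty": 0,"tz": 0,"rx": 0,"ry": 0,"rz": 0,"gripper": -1}

```text
clock: 23.45
eef_pos: [547.2, -8.7, 135.7]
tcp_rot: [3.14, 0.001, 0.473]
contact_force: [0.9, 0.6, -1.4]
opening: 0.275
```

```bash
python3 held.py
```

```text
t 23.45 tcp [547.2  -8.7 135.7] rot [3.1401e+00 8.0000e-04 4.7260e-01] F [ 0.9  0.6 -1.4] op 0.275
disc n 11988 slope xy rad [-0.0039  0.0073] z@tcp 163.13 circle ((546.8088989257812, -8.498305320739746), 46.87028884887695)
```

Still free, about 1.5 mm above the seal. Creep on in 0.5 mm rows.

Emit:
move_arm:
  increments:
    - {"tx": 0,"ty": 0,"tz": 0.05,"rx": 0,"ry": 0,"rz": 0,"gripper": -1}
    - {"tx": 0,"ty": 0,"tz": 0.05,"rx": 0,"ry": 0,"rz": 0,"gripper": -1}
    - {"tx": 0,"ty": 0,"tz": 0.05,"rx": 0,"ry": 0,"rz": 0,"gripper": -1}
    - {"tx": 0,"ty": 0,"tz": 0.05,"rx": 0,"ry": 0,"rz": 0,"gripper": -1}
    - {"tx": 0,"ty": 0,"tz": 0.05,"rx": 0,"ry": 0,"rz": 0,"gripper": -1}
    - {"tx": 0,"ty": 0,"tz": 0.05,"rx": 0,"ry": 0,"rz": 0,"gripper": -1}
    - {"tx": 0,"ty": 0,"tz": 0,"rx": 0,"ry": 0,"rz": 0,"gripper": -1}

```text
clock: 24.2
eef_pos: [547.3, -8.7, 133.3]
tcp_rot: [3.14, 0.0, 0.472]
contact_force: [-2.4, 0.0, 5.1]
opening: 0.276
```

Emit:
move_arm:
  increments:
    - {"tx": 0,"ty": 0,"tz": 0.05,"rx": 0,"ry": 0,"rz": 0,"gripper": -1}
    - {"tx": 0,"ty": 0,"tz": 0.05,"rx": 0,"ry": 0,"rz": 0,"gripper": -1}
    - {"tx": 0,"ty": 0,"tz": 0.05,"rx": 0,"ry": 0,"rz": 0,"gripper": -1}
    - {"tx": 0,"ty": 0,"tz": 0.05,"rx": 0,"ry": 0,"rz": 0,"gripper": -1}
    - {"tx": 0,"ty": 0,"tz": 0,"rx": 0,"ry": 0,"rz": 0,"gripper": -1}

```text
clock: 24.7
eef_pos: [547.3, -8.7, 131.3]
tcp_rot: [3.14, 0.0, 0.473]
contact_force: [-3.5, 0.2, 7.7]
opening: 0.273
```

```bash
python3 held.py
```

```text
t 24.7 tcp [547.3  -8.7 131.3] rot [3.1398e+00 4.0000e-04 4.7250e-01] F [-3.5  0.2  7.7] op 0.273
disc n 11998 slope xy rad [-0.0039  0.0064] z@tcp 158.84 circle ((546.8656616210938, -8.468635559082031), 46.99951171875)
```

Emit:
move_arm:
  increments:
    - {"tx": 0,"ty": 0,"tz": 0.05,"rx": 0,"ry": 0,"rz": 0,"gripper": -1}
    - {"tx": 0,"ty": 0,"tz": 0.05,"rx": 0,"ry": 0,"rz": 0,"gripper": -1}
    - {"tx": 0,"ty": 0,"tz": 0.05,"rx": 0,"ry": 0,"rz": 0,"gripper": -1}
    - {"tx": 0,"ty": 0,"tz": 0.05,"rx": 0,"ry": 0,"rz": 0,"gripper": -1}
    - {"tx": 0,"ty": 0,"tz": 0,"rx": 0,"ry": 0,"rz": 0,"gripper": -1}

```text
clock: 25.25
eef_pos: [547.3, -8.7, 129.3]
tcp_rot: [3.14, 0.0, 0.473]
contact_force: [-2.4, 0.3, 6.2]
opening: 0.275
```

Emit:
move_arm:
  increments:
    - {"tx": 0,"ty": 0,"tz": 0.05,"rx": 0,"ry": 0,"rz": 0,"gripper": -1}
    - {"tx": 0,"ty": 0,"tz": 0.05,"rx": 0,"ry": 0,"rz": 0,"gripper": -1}
    - {"tx": 0,"ty": 0,"tz": 0.05,"rx": 0,"ry": 0,"rz": 0,"gripper": -1}
    - {"tx": 0,"ty": 0,"tz": 0,"rx": 0,"ry": 0,"rz": 0,"gripper": -1}

```text
clock: 25.65
eef_pos: [547.3, -8.7, 127.8]
tcp_rot: [3.14, 0.0, 0.473]
contact_force: [-2.3, 0.2, 6.4]
opening: 0.276
```

```bash
python3 held.py
```

```text
t 25.65 tcp [547.3  -8.7 127.8] rot [3.1398e+00 4.0000e-04 4.7260e-01] F [-2.3  0.2  6.4] op 0.276
disc n 12024 slope xy rad [-0.0044  0.0057] z@tcp 155.34 circle ((547.02099609375, -8.472208976745605), 46.828697204589844)
```

Emit:
move_arm:
  increments:
    - {"tx": 0,"ty": 0,"tz": 0.03,"rx": 0,"ry": 0,"rz": 0,"gripper": -1}
    - {"tx": 0,"ty": 0,"tz": 0.03,"rx": 0,"ry": 0,"rz": 0,"gripper": -1}
    - {"tx": 0,"ty": 0,"tz": 0.03,"rx": 0,"ry": 0,"rz": 0,"gripper": -1}
    - {"tx": 0,"ty": 0,"tz": 0,"rx": 0,"ry": 0,"rz": 0,"gripper": -1}

```text
clock: 26.1
eef_pos: [547.3, -8.7, 127.2]
tcp_rot: [3.14, 0.0, 0.473]
contact_force: [-3.8, 0.8, 9.2]
opening: 0.278
```

Emit:
move_arm:
  increments:
    - {"tx": 0,"ty": 0,"tz": 0.03,"rx": 0,"ry": 0,"rz": 0,"gripper": -1}
    - {"tx": 0,"ty": 0,"tz": 0.03,"rx": 0,"ry": 0,"rz": 0,"gripper": -1}
    - {"tx": 0,"ty": 0,"tz": 0,"rx": 0,"ry": 0,"rz": 0,"gripper": -1}

```text
clock: 26.4
eef_pos: [547.3, -8.7, 127.1]
tcp_rot: [3.14, 0.0, 0.473]
contact_force: [-7.2, 0.6, 15.5]
opening: 0.278
```

```bash
python3 held.py
```

```text
t 26.4 tcp [547.3  -8.7 127.1] rot [3.1397e+00 2.0000e-04 4.7260e-01] F [-7.2  0.6 15.5] op 0.278
disc n 11995 slope xy rad [-0.0034  0.0039] z@tcp 154.61 circle ((547.0048828125, -8.497830390930176), 46.97079849243164)
```

Home: the force climbs steeply, the motion has stopped, and the disc is 8 mm above the measured collar, i.e. its own thickness. Firm push to about 25 N.

Emit:
move_arm:
  increments:
    - {"tx": 0,"ty": 0,"tz": 0.03,"rx": 0,"ry": 0,"rz": 0,"gripper": -1}
    - {"tx": 0,"ty": 0,"tz": 0.03,"rx": 0,"ry": 0,"rz": 0,"gripper": -1}
    - {"tx": 0,"ty": 0,"tz": 0.02,"rx": 0,"ry": 0,"rz": 0,"gripper": -1}
    - {"tx": 0,"ty": 0,"tz": 0,"rx": 0,"ry": 0,"rz": 0,"gripper": -1}
    - {"tx": 0,"ty": 0,"tz": 0,"rx": 0,"ry": 0,"rz": 0,"gripper": -1}

```text
clock: 26.95
eef_pos: [547.4, -8.6, 127.0]
tcp_rot: [3.14, -0.0, 0.473]
contact_force: [-9.2, 1.6, 21.6]
opening: 0.278
```

```bash
python3 held.py
```

```text
t 26.95 tcp [547.4  -8.6 127. ] rot [ 3.1396 -0.      0.4727] F [-9.2  1.6 21.6] op 0.278
disc n 11990 slope xy rad [-0.002   0.0024] z@tcp 154.52 circle ((547.1246948242188, -8.590003967285156), 46.94964599609375)
```

Emit:
move_arm:
  increments:
    - {"tx": 0,"ty": 0,"tz": 0.03,"rx": 0,"ry": 0,"rz": 0,"gripper": -1}
    - {"tx": 0,"ty": 0,"tz": 0,"rx": 0,"ry": 0,"rz": 0,"gripper": -1}
    - {"tx": 0,"ty": 0,"tz": 0,"rx": 0,"ry": 0,"rz": 0,"gripper": -1}

```text
clock: 27.3
eef_pos: [547.3, -8.6, 126.9]
tcp_rot: [3.14, 0.0, 0.473]
contact_force: [-11.1, 1.4, 24.4]
opening: 0.274
```

Emit:
move_arm:
  increments:
    - {"tx": 0,"ty": 0,"tz": -0.05,"rx": 0,"ry": 0,"rz": 0,"gripper": -1}
    - {"tx": 0,"ty": 0,"tz": -0.05,"rx": 0,"ry": 0,"rz": 0,"gripper": -1}
    - {"tx": 0,"ty": 0,"tz": -0.05,"rx": 0,"ry": 0,"rz": 0,"gripper": -1}
    - {"tx": 0,"ty": 0,"tz": -0.05,"rx": 0,"ry": 0,"rz": 0,"gripper": -1}
    - {"tx": 0,"ty": 0,"tz": 0,"rx": 0,"ry": 0,"rz": 0,"gripper": -1}

```text
clock: 27.8
eef_pos: [547.4, -8.7, 127.2]
tcp_rot: [3.14, 0.0, 0.473]
contact_force: [-3.2, 1.2, 7.3]
opening: 0.278
```

Pushed at 24.4 N, then eased to 7 N. Open and rise clear.

Emit:
move_arm:
  increments:
    - {"tx": 0,"ty": 0,"tz": -0.05,"rx": 0,"ry": 0,"rz": 0,"gripper": -1}
    - {"tx": 0,"ty": 0,"tz": 0,"rx": 0,"ry": 0,"rz": 0,"gripper": 1}
    - {"tx": 0,"ty": 0,"tz": 0,"rx": 0,"ry": 0,"rz": 0,"gripper": 1}
    - {"tx": 0,"ty": 0,"tz": 0,"rx": 0,"ry": 0,"rz": 0,"gripper": 1}
    - {"tx": 0,"ty": 0,"tz": 0,"rx": 0,"ry": 0,"rz": 0,"gripper": 1}
    - {"tx": 0,"ty": 0,"tz": 0,"rx": 0,"ry": 0,"rz": 0,"gripper": 1}
    - {"tx": 0,"ty": 0,"tz": -2,"rx": 0,"ry": 0,"rz": 0,"gripper": 1}
    - {"tx": 0,"ty": 0,"tz": -4,"rx": 0,"ry": 0,"rz": 0,"gripper": 1}
    - {"tx": 0,"ty": 0,"tz": -4,"rx": 0,"ry": 0,"rz": 0,"gripper": 1}
    - {"tx": 0,"ty": 0,"tz": -3,"rx": 0,"ry": 0,"rz": 0,"gripper": 1}
    - {"tx": 0,"ty": 0,"tz": 0,"rx": 0,"ry": 0,"rz": 0,"gripper": 1}
    - {"tx": 0,"ty": 0,"tz": 0,"rx": 0,"ry": 0,"rz": 0,"gripper": 1}

```text
clock: 29.0
eef_pos: [547.4, -8.5, 257.4]
tcp_rot: [3.139, -0.0, 0.473]
contact_force: [-0.4, 0.5, 1.0]
opening: 0.998
```

```bash
python3 - <<'E'
from h import *
s,im,d=snap('wrist'); P=world('wrist',s,d)
print(s['clock'],s['eef_pos'],s['contact_force'],s['opening'])
n=np.hypot(P[:,0]-547,P[:,1]+9); D=P[(n<52)&(n>17)&(P[:,2]>145)&(P[:,2]<165)]
A=np.c_[D[:,:2]-[547,-9],np.ones(len(D))]; c,*_=np.linalg.lstsq(A,D[:,2],rcond=None); print('lid',c,cv2.minEnclosingCircle(D[:,:2].astype(np.float32)))
for k in range(2):
    s,im,d=snap('scene','fin.png'); P=world('scene',s,d); v,u=np.nonzero(d>0); q=im[v,u].astype(int)
    o=(q[:,0]>q[:,2]*2.2)&(q[:,0]>90)&(np.abs(P-[462,345,160]).max(1)<110); print('funnel',o.sum(),P[o].mean(0),np.percentile(P[o],[2,98],axis=0).round().tolist())
E
python3 - <<'E'
import cv2
b=cv2.imread('pics/fin.png')[130:310,120:500]
cv2.imwrite('pics/c7.png',cv2.resize(b,(760,360),interpolation=cv2.INTER_CUBIC))
E
```

```text
29.0 [547.35053978  -8.51197519 257.42362357] [-0.43887024  0.51666639  1.02329731] 0.997726035437179
lid [-4.57317293e-03 -1.20709475e-03  1.54453275e+02] ((547.2314453125, -8.733672142028809), 47.128387451171875)
funnel 80 [463.93423929 344.10937227 174.9029125 ] [[440.0, 308.0, 131.0], [491.0, 386.0, 214.0]]
funnel 82 [464.35985736 344.52893036 174.82534472] [[441.0, 308.0, 130.0], [490.0, 385.0, 214.0]]
```

View pics/c7.png

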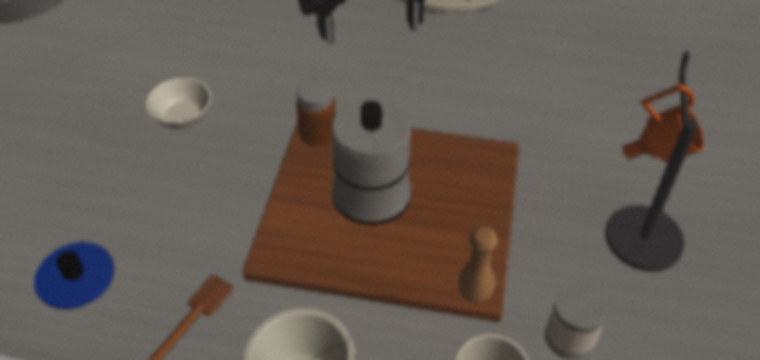

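The lid sits level on the grinder at (370,130), the funnel hangs from the hook at (670,130), and the bystanders are in place. Everything is still, so I'm handing in.

```bash
python3 -c "from rig import r; print(r.sign_off())"
```

```text
the job is handed in; nothing more can be done
None
```

The job is handed in at 29 s. The funnel hangs by its loop on the hook, and the steel lid is on the grinder, pressed home on its collar.

**Last checks, all by camera or force reading:**
- **Lid:** it lies about 0.5 mm off centre and tilted about 0.005 rad. Its disc top stayed at z = 154.5 mm after release. That puts its origin about 9 mm below the mouth and matches the collar I measured about 5 mm above the rim.
- **Push:** the firm push read 24.4 N vertical (about 27 N with the sideways part), well under 40 N. I eased off before opening the fingers.
- **Funnel:** two pictures in a row showed it in the same place to within about 0.5 mm. The gripper was open and clear of everything.
- **Bystanders:** they look unmoved in the final picture. I did not measure them again.

**What went wrong or disagreed:**
- **First moves refused:** the first calls were rejected until every row carried all seven fields.
- **First funnel grasp missed:** the fingers closed over the rim into the bowl, with about 35 N upward and 42 N in total on the fingers. The limit on the arm or gripper's body pressing is 40 N, so this could count against the run if finger contact is judged by it.
- **Fingertip position:** the fingertips turned out to lie about 31 mm (shut) to 43 mm (open) behind the reported TCP, instead of at most 13 mm as described. After allowing for that, both grasps worked. The missed grasp shifted the funnel by only about 2 mm.

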